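# Bolt the vee-block specimen holder to the microscope stand

## Robot

A 6-joint arm with a two-finger parallel gripper is mounted at the origin on the work surface. World frame = base frame: x ahead of the robot, y to its left, z up, the work surface at z = 0. Lengths are in m, angles in degrees, forces in N, time in s.
With the tool pointing down it reaches from about 0.3 to 0.775 m from the base axis. Payload 14.6 kg.
Tool frame: the origin (TCP) lies at the centre of the arm's flange, where the gripper is bolted on; the fingertips stand 173 mm ahead of it and the grasp point (between the pads) lies 155 mm ahead of it; z points along the fingers, y is the direction in which the jaws open and shut (so a half turn about z gives the same grasp; the last joint's range is limited). The gripper opens to 85 mm and grips with 20 to 120 N. Pads are 22 mm wide; open, the fingers measure 114 mm over their backs; the gripper's body (76 mm by 85 mm) begins 54 mm behind the grasp point. The pads swing forward as they close: fully open they stand 13 mm farther back than shut.
Start: joints at [-79.847, 17.183, 87.147, -0, 75.671, -3.816], TCP at [0.133, -0.534, 0.405] pointing down, gripper open.
Joint ranges: [-173.82, 173.82], [-45.26, 126.66], [13.44, 144.39], [-59.66, 239.66], [0, 175.72], [-146.38, 146.38]. Speed limits (degrees/s): [127.2, 127.2, 147.25, 180, 180, 180].

## Interface

Orientations are given as a 3x3 rotation matrix whose columns are the frame's x, y, z axes.
In Python, from workcell import * gives the robot as it stands.
- The arm moves only by the tool apply_moves, never from a script. Its argument "deltas" is a list of rows, each a list of 5 numbers: the shift along the tool's x, y, z in units of 500 mm (1.0 is 500 mm), then the turn about the tool's z in units of 60 degrees (1.0 is 60 degrees), then the closure, from 0 (fully open) to 1 (shut). In form: [[x, y, z, twist, jaw], ...]. A call has 1 to 10 rows; each row shifts and turns the commanded pose from where the row before left it, along the tool's axes as they then stand; what a row does not reach is not made up. A row lasts 1/10 s, in which the tool goes at most 50 mm and 8.59 degrees, less where a joint would pass 70% of its speed; a pose out of reach is approached as far as the arm can. A call with a number of a shift or a turn outside -1 to 1 is refused whole. A call with a gripper value outside its range is refused whole. The fingers move at their own pace and stop on an object; "grip_force" is the grip in N (left out, the last holds). Time passes only in rows, so rows that do not move let the fingers close. It gives the time, the measured TCP pose, the force and the opening at its end, in the units of the state.
- get_state(): the state, without advancing time (a new reading comes with each control period).
- camera(name): name is "scene" or "top"; returns the picture (420x560x3 uint8, blue, green, red); there is no depth.
- camera_params(name): a dict with "mtx" (3x3 intrinsics, pixels), "k1" (the pictures are not rectified: a ray, as slopes to the right and down, at radius r is drawn at 1 + k1 r^2 times it, then the intrinsics apply), "origin" and "orientation" of the camera in the world. Camera axes: x right, y down, z forward; pixel columns grow to the right and rows downward; lengths in m; the calibration is good to about 2 mm. A picture is of the moment at which its call begins. camera_params takes no time and is no camera call.
- job_done(): hands the job in, once; it reports no verdict.
Trained networks look in the newest picture that a camera, given by its name, has taken for a name from the list of things; names that differ only in an ending like _2 or _b are one class to them, and where a whole thing is asked for, a point or a joint stands for the part that bears it (a point fixed in the world has none). Each returns a list of dicts, best first, with "p" (0 to 1); they miss things now and then, are a little off and sometimes report something else, mostly with a low value. They report only what shows in the picture. A call takes as long as a camera call.
- masks_of(camera, name): "region" (420x560 bool, what is visible of it) and "box" ([left, top, right, bottom] in pixels, round what is visible of it).
The state is a dict: "clock": time; "qpos": joint angles; "joint_vel": joint speeds; "joint_torque": joint torques, N m; "tcp_pos": TCP position; "tool_rot": TCP orientation; "contact_force": force on the tool from outside, world axes, zero at the start; "ft_torque": the same for the moment, N m; "gripper_width": finger opening in m.
Only numpy, scipy, OpenCV 4.12 (cv2) and the standard library are available. Lean on these libraries where they do the work, as an engineer would, in place of code of your own. Each camera call takes 0.05 s, during which the arm holds its last target.

## Task

Mount the vee-block holder on the microscope stand: set its foot on the base plate with the block towards the end stop, ease it fully home against the fence and the end stop so that the two slots line up, then put the winged thumbscrew from the rack through both slots until its collar is down on the foot and turn it clockwise until it clamps firmly. Work by feel: do not ram the holder into the fence or stop, do not force or overtighten the screw, and leave everything else on the desk where it is.

Things in the scene. Friction and masses are not known exactly. Their poses are not given: they have to be found in the camera images.
- stand: Microscope stand, fixed: black plate 220 (x) x 260 (y) x 8 mm on 16 mm feet; origin on the desk under the plate's centre, plate top at z = 24 mm. Column 30 mm square at stand (75, 100) mm; its scope is swung out to +y: nothing hangs over the work. The holder's home: foot flat on the plate, yaw as the stand, +x edge on the fence, +y end on the end stop: vee then at stand (-45, 20, 50) mm.
- fence: Steel bar on the stand's plate, 8 (x) x 150 (y) x 12 mm high; origin at the middle of its working face, at plate level (stand (-13, -30, 24) mm); the face looks to stand -x. Its top is 6 mm higher than the holder's foot: keep fingertips above it.
- end_stop: Steel block on the stand's plate, 36 (x) x 8 (y) x 12 mm high; origin at the middle of its working face, at plate level (stand (-53, 45, 24) mm); the face looks to stand -y.
- slot (a point): Slot through the stand's plate, at stand (-45, -55): centre of its mouth, level with the plate's top; 11 (x) x 27 mm (y), rim bevelled 1.5 mm; axes as the stand. Cam ramps under the plate catch the thumbscrew's cross pin as it turns clockwise: it turns freely for 30 to 70 degrees (not the same each time), then gets firm within some 5 to 15 degrees more, and stays so when let go.
- vee (a point): Holder, aluminium, 0.25 to 0.42 kg, loose on the desk: centre of its vee block, 30 (x) x 42 (y) x 40 mm high, groove along y in its top; grip it across x, fingertips 10 mm or more above the foot. The block stands on a flat foot 64 (x) x 125 (y) x 6 mm; this point is 26 mm above the foot's underside and 37.5 mm from the foot's centre towards its +y end. Axes as the holder, z up.
- foot_slot (a point): Slot through the holder's foot: its centre, on the foot's top face, 75 mm from vee towards holder -y; 11 (x) x 27 mm (y), rim bevelled 1.5 mm. Over the plate's slot when the holder is home.
- holder: The same holder; origin at the centre of its foot's underside, axes as vee.
- wing (a point): Winged thumbscrew, steel, 80 g, upright in the rack: centre of its flat wing, 9 (x) x 26 (y) x 24 mm high; grip across x. Below: collar 24 mm across, 5 mm high, its underside 17 mm under this point; shank 8 mm across, 22.5 mm long, with a cross pin 5 mm thick, 24 mm long near its end, parallel to the wing; 4 mm cone tip. In place, collar down, this point is 23 mm above the plate.
- screw: The same thumbscrew, a quarter-turn fastener; origin on its axis at the collar's underside. It passes the slots with 1.5 mm play each side when the wing lies along them, either way round. Clockwise from above it locks: feel for the torque about its axis. 0.17 to 0.22 N m is firm (some 20 N of clamping); over 0.25 overtightens.
- rack: Grey plastic fastener rack, fixed, 50 (x) x 170 (y) x 34 mm high, origin under its centre; three slots 11 x 27 mm along y, 30 mm deep, at y = -55, 0, 55 mm; they hold the winged thumbscrew (wing along y) and two other pins in any order, collars on the rack's top.
- knob_pin: Bystander: round-knobbed pin in the rack, knob 22 mm across.
- ball_pin: Bystander: ball-headed pin in the rack, ball 18 mm across.
- valve_a: Bystander: chrome valve body, 74 mm high, on the back of the stand's plate.
- valve_b: Bystander: the same, standing on the desk.
- spacer: Bystander: black ring, 38 mm across, 16 mm high.
- caliper: Bystander: caliper 190 mm long, lying flat.
- driver: Bystander: screwdriver 170 mm long.
- spare_vee: Bystander: spare vee block 30 x 42 x 40 mm without a foot.

How it is judged (in metres and radians):
On the way, in this order (a step that is already met when the one before it is completed fails the run):
1. the holder lies flat on the plate, home against the fence and the end stop, its slot over the plate's slot (x of vee in the frame of stand between -0.0468 and -0.0432 m and y of vee in the frame of stand between 0.0182 and 0.0218 m and z of vee in the frame of stand between 0.048 and 0.0515 m and angle between the y axis of vee and the y axis of stand, either way round below 0.035 rad), for 0.2 s.
2. the thumbscrew stands through both slots, collar down on the foot, not yet turned (x of vee in the frame of stand between -0.0473 and -0.0427 m and y of vee in the frame of stand between 0.0177 and 0.0223 m and z of vee in the frame of stand between 0.048 and 0.0515 m and angle between the y axis of vee and the y axis of stand, either way round below 0.04 rad and x of wing in the frame of stand between -0.048 and -0.042 m and y of wing in the frame of stand between -0.058 and -0.052 m and z of wing in the frame of stand between 0.044 and 0.0488 m and angle between wing's own z axis and vertical below 0.12 rad and angle between the y axis of wing and the y axis of stand, either way round below 0.3 rad), for 0.1 s.
At the end, for the whole second after the job is handed in: Holder flat on the plate within 3 mm of home against fence and end stop, square to 0.05 rad; thumbscrew upright through both slots, within 3 mm of their centre, collar on the foot, turned over 0.42 rad and pressing on the foot with more than 9 N; both let go and at rest (x of vee in the frame of stand between -0.048 and -0.042 m and y of vee in the frame of stand between 0.017 and 0.023 m and z of vee in the frame of stand between 0.048 and 0.0515 m and angle between the y axis of vee and the y axis of stand, either way round below 0.05 rad and x of wing in the frame of stand between -0.048 and -0.042 m and y of wing in the frame of stand between -0.058 and -0.052 m and z of wing in the frame of stand between 0.044 and 0.0488 m and angle between wing's own z axis and vertical below 0.12 rad and angle between the y axis of wing and the y axis of stand, either way round above 0.42 rad and contact force between screw and holder above 9 N and linear speed of each of screw, holder below 0.01 m/s); the robot touches nothing.
It fails at once if the holder is rammed into the fence or the end stop (more than 25 N) (contact force between holder and fence above 25 N or contact force between holder and end_stop above 25 N).
It fails at once if the screw is forced or overtightened (more than 34 N on the holder) (contact force between screw and holder above 34 N).
It fails at once if something else on the desk is shifted by more than 25 mm (distance of any of valve_a, valve_b, spacer, caliper, driver, spare_vee, knob_pin, ball_pin from where it was at the start of the episode above 0.025 m).
It also fails if it takes over 72 s, if anything falls off the work surface, if the arm or the gripper's body presses on something with over 40 N, if the wrist force passes 120 N, or if a joint passes its speed limit or range.

## Working session

There is one attempt and no reset: what is moved stays moved. The work goes in short steps, Python scripts to look and compute and a tool call to move; the robot and the scene stay as the last step left them, time stands still between calls to the robot, and variables do not carry over. Pictures are saved under pics/ and viewed, and the job is handed in when it is done.

Besides the shell and the picture viewer there is one more tool, called after ">>>" as name([rows], argument=value, ...), one row to a line, values as JSON. apply_moves: Moves the arm, as the interface text tells. Its arguments: {"type":"object","properties":{"deltas":{"type":"array","items":{"type":"array","items":{"type":"number","minimum":-1,"maximum":1}}},"grip_force":{"type":"number"}},"required":["deltas"]}

```bash
ls; mkdir -p pics; python3 - <<'E'
from workcell import *
import cv2,json
s=get_state(); print(s)
for c in ("scene","top"):
    im=camera(c); cv2.imwrite(f"pics/{c}0.png",im); print(c,camera_params(c))
    for n in ("stand","fence","end_stop","slot","vee","foot_slot","holder","wing","screw","rack"):
        try:
            r=masks_of(c,n); print(n,[(round(d['p'],2),d['box']) for d in r][:3])
        except Exception as e: print(n,e)
E
```

```text
pics
{'clock': 0.0, 'qpos': array([-7.98472344e+01,  1.72177799e+01,  8.71820260e+01,  8.09211640e-04,
        7.56704551e+01, -3.81716326e+00]), 'joint_vel': array([-0.05152587,  0.08319206,  0.0249906 , -0.02802522, -0.08344354,
       -0.03625346]), 'joint_torque': array([-1.16534852e-04, -5.43503523e+01, -3.61794591e+01, -4.40662495e-05,
        4.12006382e-03, -4.17086858e-05]), 'tcp_pos': array([ 0.13275741, -0.53370313,  0.40408785]), 'tool_rot': array([[ 9.70423418e-01,  2.41409088e-01, -2.02691733e-04],
       [ 2.41409155e-01, -9.70422669e-01,  1.20949584e-03],
       [ 9.52866346e-05, -1.22265472e-03, -9.99999248e-01]]), 'contact_force': array([-0.20835984, -0.05403642,  0.56769516]), 'ft_torque': array([-0.00176973, -0.01597191,  0.00237022]), 'gripper_width': 0.08535036390331528}
scene {'mtx': array([[428.35730767,   0.        , 290.28628803],
       [  0.        , 428.35730767, 210.89549202],
       [  0.        ,   0.        ,   1.        ]]), 'k1': -0.05302412426946068, 'origin': array([1.01281646, 0.06548262, 0.88545278]), 'orientation': array([[-0.24366656,  0.84202
[... 848 characters left out ...]
1.48100737]), 'orientation': array([[ 0.0125988 , -0.99783122,  0.06460745],
       [-0.99989878, -0.01299941, -0.00578399],
       [ 0.0066113 , -0.06452804, -0.99789399]])}
stand [(0.97, [61.5, 114.1, 255.3, 217.4]), (0.7, [291.4, 257.1, 304.2, 266.1])]
fence [(0.7, [186.7, 175.2, 242.6, 180.9])]
end_stop [(0.36, [182.0, 190.2, 188.0, 204.7])]
slot [(0.97, [59.5, 113.9, 255.0, 221.8])]
vee [(0.94, [347.4, 214.7, 391.1, 238.0])]
foot_slot [(0.61, [345.8, 211.6, 391.5, 239.8]), (0.48, [185.1, 188.7, 189.3, 198.2])]
holder [(0.78, [345.6, 212.5, 394.2, 241.5]), (0.6, [231.6, 136.6, 245.0, 152.5])]
wing [(0.65, [254.5, 262.8, 263.7, 265.4])]
screw []
rack [(0.81, [244.2, 254.7, 310.4, 276.9])]
```

View pics/scene0.png

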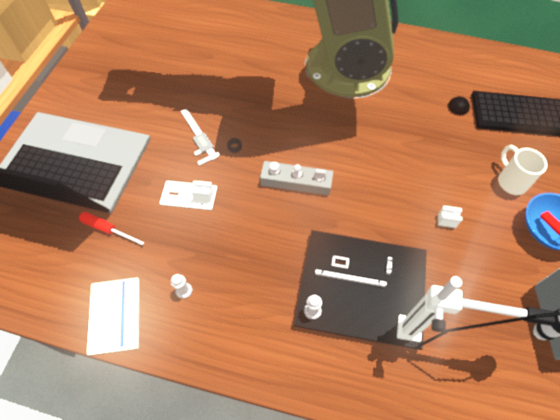

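View pics/top0.png

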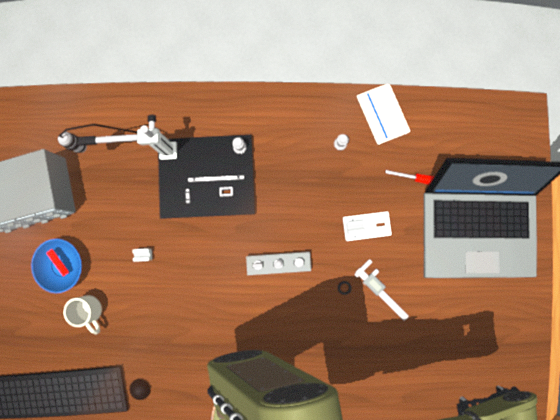

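```bash
python3 - <<'E'
import cv2
im=cv2.imread("pics/top0.png")
a=im[100:225,55:260]; cv2.imwrite("pics/t_stand.png",cv2.resize(a,None,fx=3.9,fy=3.9,interpolation=cv2.INTER_CUBIC))
a=im[200:285,235:405]; cv2.imwrite("pics/t_hold.png",cv2.resize(a,None,fx=4.6,fy=4.6,interpolation=cv2.INTER_CUBIC))
im=cv2.imread("pics/scene0.png")
a=im[140:310,150:350]; cv2.imwrite("pics/s_hold.png",cv2.resize(a,None,fx=3.5,fy=3.5,interpolation=cv2.INTER_CUBIC))
E
```

```text
(no output)
```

View pics/t_stand.png

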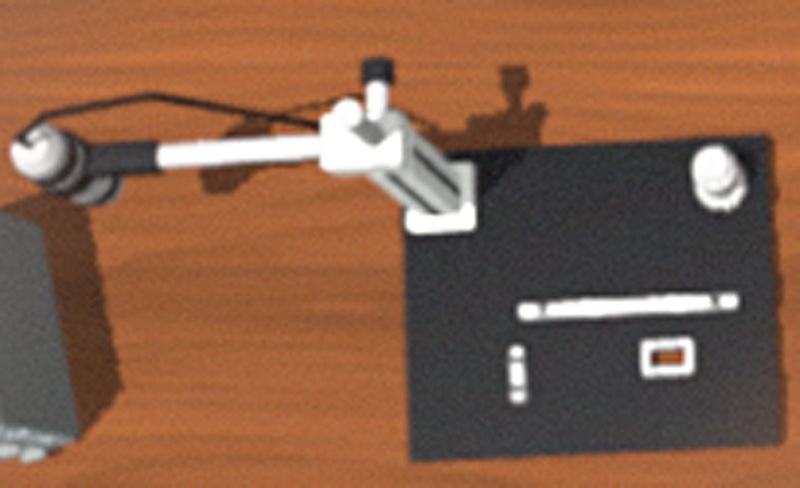

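View pics/t_hold.png

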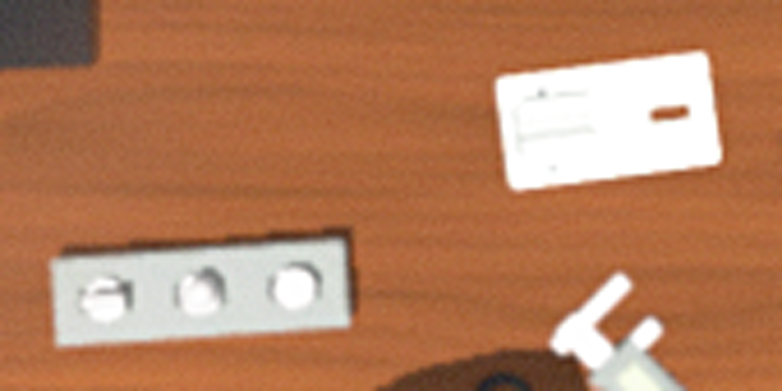

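View pics/s_hold.png

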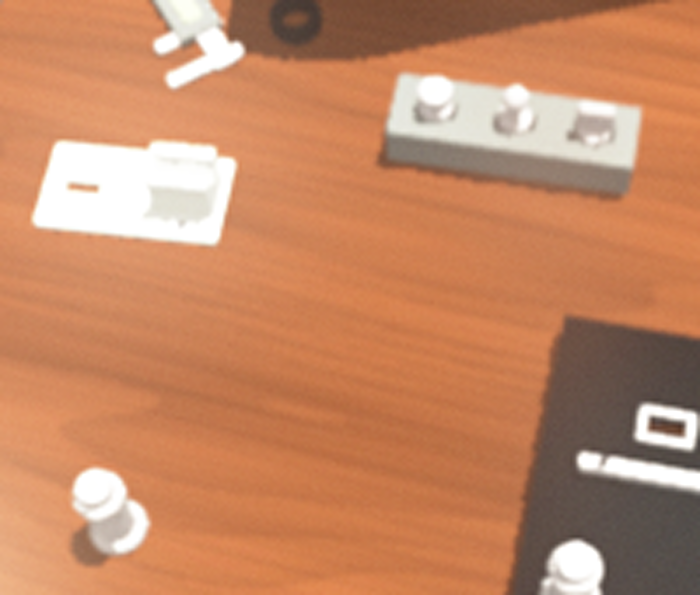

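```bash
cat > h.py <<'E'
import numpy as np, cv2
from scipy.optimize import least_squares
from scipy.ndimage import map_coordinates
def proj(cp,P):
    P=np.atleast_2d(P); q=(P-cp['origin'])@np.asarray(cp['orientation']); s=q[:,:2]/q[:,2:]
    s=s*(1+cp['k1']*(s**2).sum(1,keepdims=True)); K=cp['mtx']
    return s*[K[0,0],K[1,1]]+[K[0,2],K[1,2]]
def unproj(cp,uv,z):
    uv=np.atleast_2d(np.float64(uv)); K=cp['mtx']; d=(uv-[K[0,2],K[1,2]])/[K[0,0],K[1,1]]; s=d.copy()
    for _ in range(20): s=d/(1+cp['k1']*(s**2).sum(1,keepdims=True))
    r=np.c_[s,np.ones(len(s))]@np.asarray(cp['orientation']).T
    t=(z-cp['origin'][2])/r[:,2]; return cp['origin']+r*t[:,None]
def pose(p,z=0):
    c,s=np.cos(p[2]),np.sin(p[2]); 
    return lambda X:np.c_[c*X[:,0]-s*X[:,1]+p[0], s*X[:,0]+c*X[:,1]+p[1], X[:,2]+z]
def box(cx,cy,w,l,z0,z1):
    return np.array([[cx+a*w/2,cy+b*l/2,z] for z in (z0,z1) for a,b in((-1,-1),(1,-1),(1,1),(-1,1))])
def rect(cx,cy,w,l,z):
    return np.array([[cx+a*w/2,cy+b*l/2,z] for a,b in((-1,-1),(1,-1),(1,1),(-1,1))])
# model = list of (kind 'hull'/'poly', pts, sign)  sign=+1: inside brighter
def samples(cp,model,T,n=24):
    out=[]
    for kind,pts,sg in model:
        uv=proj(cp,T(pts))
        if kind=='hull': uv=cv2.convexHull(uv.astype(np.float32))[:,0].astype(float)
        c=uv.mean(0)
        for i in range(len(uv)):
            a,b=uv[i],uv[(i+1)%len(uv)]; L=np.linalg.norm(b-a)
            if L<4: continue
            nrm=np.array([b[1]-a[1],a[0]-b[0]])/L
            if nrm@((a+b)/2-c)<0: nrm=-nrm
            m=max(3,int(L/1.5))
            for t in np.linspace(.08,.92,m): out.append((*(a+(b-a)*t),*nrm,sg))
    return np.array(out)
def fit(views,model,p0,z=0,searches=(8,5,3,2,2),exclude=None):
    p=np.array(p0,float)
    for S in searches:
        obs=[]
        for cp,g in views:
            s=samples(cp,model,pose(p,z))
            t=np.arange(-S,S+.01,.25)
            X=s[:,0:1]+s[:,2:3]*t; Y=s[:,1:2]+s[:,3:4]*t
            I=map_coordinates(g,[Y,X],order=1,mode='nearest')
            k=2; G=(I[:,2*k:]-I[:,:-2*k])  # outward change over 1px
            G=-G*s[:,4:5]; tt=t[k:-k]
            G=G*np.exp(-(tt/S)**2/2)
            j=G.argmax(1); ok=G.max(1)>12
            d=tt[j]
            obs.append((cp,s,d,ok))
        def res(q):
            r=[]
            for cp,s,d,ok in obs:
                s2=samples_fixed(cp,model,pose(q,z),pose(p,z))
                e=((s2-s[:,:2])*s[:,2:4]).sum(1)-d
                r.append(e[ok])
            return np.concatenate(r)
        sol=least_squares(res,p,loss='soft_l1',f_scale=.4,x_scale=[.01,.01,.02]); p=sol.x
    r=res(p); n=[int(o[3].sum()) for o in obs]
    return p,np.median(np.abs(r)),n
def samples_fixed(cp,model,Tq,Tp):
    out=[]
    for kind,pts,sg in model:
        uvp=proj(cp,Tp(pts)); uvq=proj(cp,Tq(pts))
        if kind=='hull':
            idx=cv2.convexHull(uvp.astype(np.float32),returnPoints=False)[:,0]; 
            h=cv2.convexHull(uvp.astype(np.float32))[:,0].astype(float)
            idx=[np.argmin(((uvp-x)**2).sum(1)) for x in h]; uvp=h; uvq=uvq[idx]
        for i in range(len(uvp)):
            a,b=uvp[i],uvp[(i+1)%len(uvp)]; L=np.linalg.norm(b-a)
            if L<4: continue
            m=max(3,int(L/1.5)); a,b=uvq[i],uvq[(i+1)%len(uvq)]
            for t in np.linspace(.08,.92,m): out.append(a+(b-a)*t)
    return np.array(out)
mm=1e-3
STAND=[('poly',rect(0,0,.22,.26,.024),-1),('poly',rect(-.009,-.03,.008,.15,.036),1),('poly',rect(-.053,.049,.036,.008,.036),1)]
HOLD=[('hull',box(0,0,.064,.125,0,.006),1),('poly',rect(0,-.0375,.011,.027,.006),-1)]
RACK=[('hull',box(0,0,.05,.17,0,.034),1)]
E
cat > f.py <<'E'
from h import *
from workcell import camera_params
ct,cs=camera_params('top'),camera_params('scene')
gt=cv2.imread('pics/top0.png').astype(float).max(2); gs=cv2.imread('pics/scene0.png').astype(float).max(2)
init=lambda a,b,z:(lambda A,B:[*(A+B)[:2]/2, 0])(unproj(ct,a,z)[0],unproj(ct,b,z)[0])
S0=init((160,216),(252,137),.024); S0[2]=.03
H0=init((345,219),(390,234),0); H0[2]=.1
R0=init((247,265),(311,263),.034); R0[2]=.03
vis={'top':cv2.imread('pics/top0.png'),'scene':cv2.imread('pics/scene0.png')}
for nm,M,p0 in(('stand',STAND,S0),('hold',HOLD,H0),('rack',RACK,R0)):
    print(nm,np.round(p0,4))
    for w,v in(('top',[(ct,gt)]),('scene',[(cs,gs)]),('both',[(ct,gt),(cs,gs)])):
        p,r,n=fit(v,M,p0); print(w,np.round(p[:2]*1e3,1),round(np.degrees(p[2]),2),round(r,2),n)
    for c,cp in(('top',ct),('scene',cs)):
        for x in samples(cp,M,pose(p)): 
            u=tuple(int(round(k*4)) for k in (x[:2]+.5))
            vis[c]=vis[c] if vis[c].shape[0]>1000 else cv2.resize(vis[c],None,fx=4,fy=4,interpolation=cv2.INTER_CUBIC)
            cv2.circle(vis[c],u,1,(0,255,0),-1)
cv2.imwrite('pics/o_top_st.png',vis['top'][420:900,600:1080]); cv2.imwrite('pics/o_top_h.png',vis['top'][800:1140,930:1620])
cv2.imwrite('pics/o_sc_st.png',vis['scene'][900:1420,1160:1740]); cv2.imwrite('pics/o_sc_h.png',vis['scene'][600:880,600:1380])
E
python3 f.py
```

```text
stand [0.672  0.1473 0.03  ]
top [673.4 146.9] 3.17 0.27 [313]
scene [674.9 150.1] 3.35 0.5 [394]
both [674.2 149.1] 3.18 0.5 [312, 385]
hold [ 0.5419 -0.2976  0.1   ]
top [ 543.7 -295.4] 7.88 0.75 [103]
scene [ 542.9 -293.2] 7.33 0.5 [93]
both [ 543.2 -294. ] 7.5 0.75 [101, 92]
rack [ 0.4372 -0.0549  0.03  ]
top [439.2 -52.2] 4.87 0.25 [107]
scene [417.3 -54.4] 4.53 0.22 [54]
both [439. -52.] 4.76 0.25 [107, 20]
```

View pics/o_top_st.png

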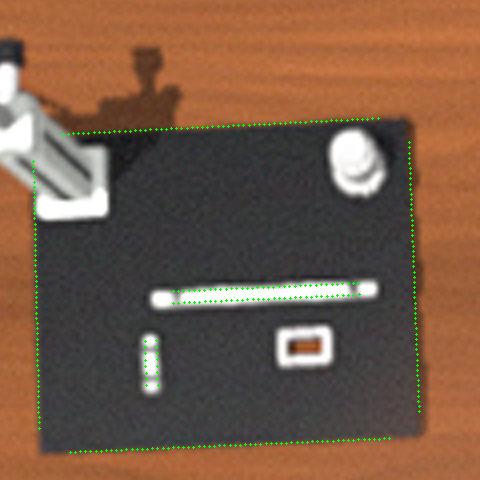

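View pics/o_top_h.png

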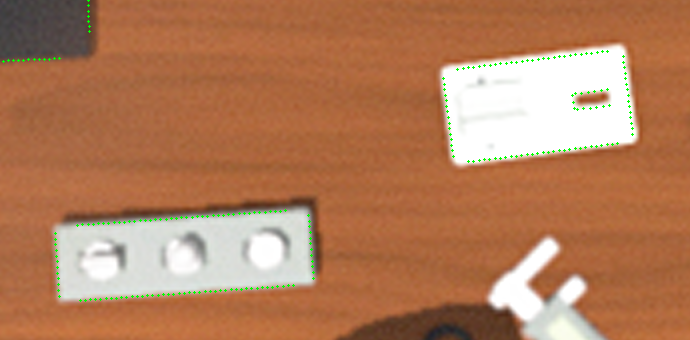

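View pics/o_sc_st.png

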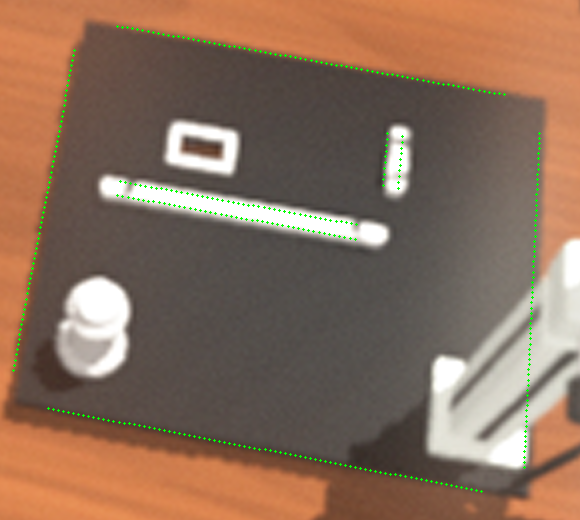

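View pics/o_sc_h.png

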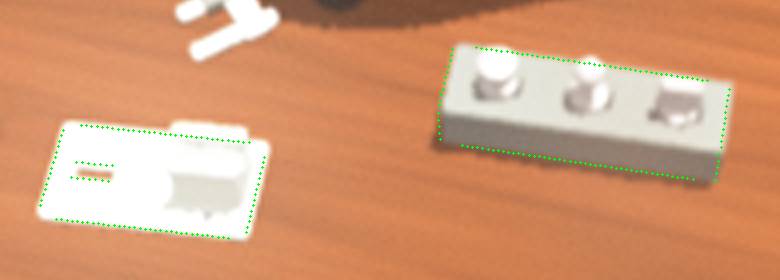

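```bash
cat > g.py <<'E'
from h import *
from workcell import camera_params
ct,cs=camera_params('top'),camera_params('scene')
ims={'top':cv2.imread('pics/top0.png'),'scene':cv2.imread('pics/scene0.png')}
P0=(.674,.149,np.radians(3.2)); R0=(.439,-.052,np.radians(4.8))
parts={'fence':(box(-.009,-.03,.008,.15,.024,.036),'hull'),'stop':(box(-.053,.049,.036,.008,.024,.036),'hull'),'slot':(rect(-.045,-.055,.026,.04,.024),'hull')}
obs=[]
for c,cp in(('top',ct),('scene',cs)):
    g=ims[c].min(2).astype(float)
    for n,(B,_) in parts.items():
        uv=proj(cp,pose(P0)(B)); h=cv2.convexHull(uv.astype(np.float32))
        m=np.zeros(g.shape,np.uint8); cv2.fillConvexPoly(m,np.round(h).astype(int),1); m=cv2.dilate(m,np.ones((9,9)))
        w=np.clip(g-110,0,120)*m; Y,X=np.mgrid[:g.shape[0],:g.shape[1]]
        o=np.array([(w*X).sum(),(w*Y).sum()])/w.sum()
        obs.append((c,cp,n,B,o))
def pred(p,cp,B):
    h=cv2.convexHull(proj(cp,pose(p)(B)).astype(np.float32)); M=cv2.moments(h); return np.array([M['m10'],M['m01']])/M['m00']
for sel in(('top',),('scene',),('top','scene')):
    f=lambda p:np.concatenate([pred(p,cp,B)-o for c,cp,n,B,o in obs if c in sel])
    s=least_squares(f,P0,x_scale=[.01,.01,.02],diff_step=1e-3); print(sel,np.round(s.x[:2]*1e3,1),round(np.degrees(s.x[2]),2),np.round(s.fun,2))
R1,r,n=fit([(cs,ims['scene'].max(2).astype(float))],RACK,R0,searches=(3,2,2)); print('rack scene',np.round(R1*[1e3,1e3,57.3],2),r,n)
for M,p0,nm in((HOLD,(.5432,-.294,.131),'hold'),(RACK,R0,'rack')):
    for c,cp in(('top',ct),('scene',cs)):
        # grey min: white vs wood
        p,r,n=fit([(cp,ims[c].min(2).astype(float))],M,p0,searches=(4,3,2)); print(nm,c,np.round(p*[1e3,1e3,57.3],2),round(r,2),n)
E
python3 g.py
```

```text
('top',) [673.7 150.7] 3.54 [ 0.29 -0.   -0.02  0.1  -0.26 -0.1 ]
('scene',) [672.  153.5] 4.09 [-0.07  0.36 -0.17 -0.1   0.25 -0.27]
('top', 'scene') [672.8 152.4] 3.82 [-0.31  0.27 -0.53  0.51 -0.79  0.12 -0.61  0.51 -0.61  0.21 -0.2  -0.17]
rack scene [437.57 -48.74   4.05] 0.2302756368037567 [21]
hold top [ 543.88 -295.31    7.76] 0.75 [103]
hold scene [ 543.38 -292.91    7.56] 0.57 [97]
rack top [439.17 -52.41   4.73] 0.25 [107]
rack scene [438.17 -49.62   4.72] 0.24 [123]
```

```bash
cat > plan.py <<'E'
import sys,numpy as np
from workcell import get_state
def plan(tx,ty,tz,yaw,n,jaw=0.):
    s=get_state(); R=s['tool_rot']; p=s['tcp_pos']
    y0=np.degrees(np.arctan2(R[1,1],R[0,1])); d=(yaw-y0+180)%360-180
    D=np.array([tx,ty,tz])-p
    print('clock',round(s['clock'],2),'pos',np.round(p*1e3,1),'yaw',round(y0,2),'F',np.round(s['contact_force'],1),'T',np.round(s['ft_torque'],3),'w',round(s['gripper_width']*1e3,1),'q6',round(s['qpos'][5],1))
    rows=[]
    for i in range(n):
        a=np.radians(y0+d*i/n); Y=np.array([np.cos(a),np.sin(a)]); X=np.array([-Y[1],Y[0]])
        v=D/n; rows.append([round(float(X@v[:2])/.5,4),round(float(Y@v[:2])/.5,4),round(-v[2]/.5,4),round(-d/n/60,4),jaw])
    print(str(rows).replace(' ',''))
if __name__=='__main__': 
    a=[float(x) for x in sys.argv[1:]]; plan(a[0],a[1],a[2],a[3],int(a[4]),a[5])
E
python3 plan.py .5386 -.2569 .27 7.65 11 0
```

```text
clock 1.1 pos [ 132.8 -533.7  404.7] yaw -76.03 F [ 0.4 -0.  -0.2] T [-0.017  0.032  0.028] w 85.3 q6 -3.8
[[0.0838,-0.031,np.float64(0.0245),np.float64(-0.1268),0.0],[0.0871,-0.0197,np.float64(0.0245),np.float64(-0.1268),0.0],[0.089,-0.008,np.float64(0.0245),np.float64(-0.1268),0.0],[0.0892,0.0039,np.float64(0.0245),np.float64(-0.1268),0.0],[0.0879,0.0157,np.float64(0.0245),np.float64(-0.1268),0.0],[0.0851,0.0272,np.float64(0.0245),np.float64(-0.1268),0.0],[0.0807,0.0382,np.float64(0.0245),np.float64(-0.1268),0.0],[0.075,0.0485,np.float64(0.0245),np.float64(-0.1268),0.0],[0.0679,0.058,np.float64(0.0245),np.float64(-0.1268),0.0],[0.0596,0.0665,np.float64(0.0245),np.float64(-0.1268),0.0],[0.0503,0.0738,np.float64(0.0245),np.float64(-0.1268),0.0]]
```

>>> apply_moves([
  [0.084,-0.031,0.0245,-0.127,0],
  [0.087,-0.02,0.0245,-0.127,0],
  [0.089,-0.008,0.0245,-0.127,0],
  [0.089,0.004,0.0245,-0.127,0],
  [0.088,0.016,0.0245,-0.127,0],
  [0.085,0.027,0.0245,-0.127,0],
  [0.081,0.038,0.0245,-0.127,0],
  [0.075,0.0485,0.0245,-0.127,0],
  [0.068,0.058,0.0245,-0.127,0],
  [0.06,0.0665,0.0245,-0.127,0],
])

```text
clock: 2.1
tcp_pos: [0.5028, -0.28, 0.2818]
tool_rot: [[-0.008, 1.0, 0.0], [1.0, 0.008, -0.0], [-0.0, 0.0, -1.0]]
contact_force: [0.2, -0.3, 1.0]
gripper_width: 0.0852
```

```bash
sed -i 's/round(-v\[2\]\/.5,4),round(-d\/n\/60,4)/round(float(-v[2])\/.5,4),round(float(-d)\/n\/60,4)/' plan.py; python3 plan.py .5386 -.2569 .27 7.65 2 0
```

```text
clock 2.1 pos [ 502.8 -280.   281.8] yaw 0.48 F [ 0.2 -0.3  1. ] T [-0.065 -0.021 -0.026] w 85.2 q6 -33.2
[[0.0228,0.036,0.0118,-0.0597,0.0],[0.0205,0.0373,0.0118,-0.0597,0.0]]
```

>>> apply_moves([
  [0.0228,0.036,0.0118,-0.06,0],
  [0.0205,0.0373,0.0118,-0.06,0],
  [0,0,0.04,0,0],
  [0,0,0.05,0,0],
  [0,0,0.05,0,0],
  [0,0,0.02,0,0],
  [0,0,0,0,0],
])

```text
clock: 2.8
tcp_pos: [0.5371, -0.2583, 0.1893]
tool_rot: [[-0.128, 0.992, -0.002], [0.992, 0.128, 0.001], [0.001, -0.002, -1.0]]
contact_force: [-0.5, -0.1, -0.6]
gripper_width: 0.0853
```

```bash
python3 plan.py .5386 -.2569 .19 7.65 1 0
python3 - <<'E'
from workcell import *
import cv2
for c in("scene","top"):
    im=camera(c); cv2.imwrite(f"pics/{c}1.png",im)
a=cv2.imread("pics/scene1.png")[120:270,110:310];b=cv2.imread("pics/top1.png")[180:300,300:460]
cv2.imwrite("pics/v1.png",cv2.hconcat([cv2.resize(a,(400,300),interpolation=cv2.INTER_CUBIC),cv2.resize(b,(400,300),interpolation=cv2.INTER_CUBIC)]))
E
```

```text
clock 2.8 pos [ 537.1 -258.3  189.3] yaw 7.36 F [-0.5 -0.1 -0.6] T [ 0.013  0.016 -0.025] w 85.3 q6 -36.6
[[0.0025,0.0033,-0.0014,-0.0048,0.0]]
```

View pics/v1.png

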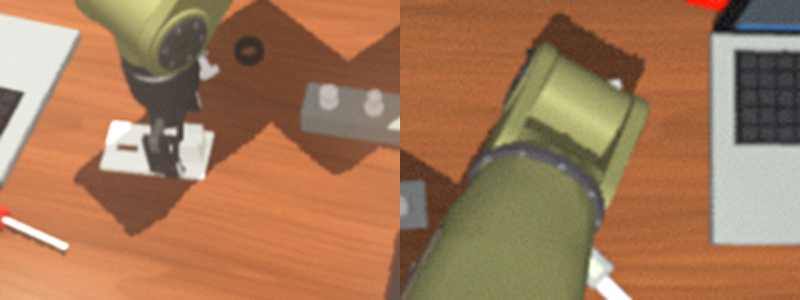

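The picture shows the fingers straddling the vee block, which is at about (190,145) of the left panel, with the foot slot to the left. I'll close now.

>>> apply_moves([
  [0.0025,0.0033,0,-0.005,0.3],
  [0,0,0,0,0.5],
  [0,0,0,0,0.7],
  [0,0,0,0,0.9],
  [0,0,0,0,1],
  [0,0,0,0,1],
  [0,0,0,0,1],
  [0,0,0,0,1],
], grip_force=60)

```text
clock: 3.7
tcp_pos: [0.5389, -0.257, 0.1909]
tool_rot: [[-0.133, 0.991, 0.001], [0.991, 0.133, -0.0], [-0.0, 0.001, -1.0]]
contact_force: [-0.2, 1.6, 5.9]
gripper_width: 0.0294
```

```bash
python3 plan.py .5386 -.2569 .19 7.65 1 1
```

```text
clock 3.7 pos [ 538.9 -257.   190.9] yaw 7.67 F [-0.2  1.6  5.9] T [0.099 0.154 0.024] w 29.4 q6 -36.7
[[0.0003,-0.0007,0.0019,0.0003,1.0]]
```

>>> apply_moves([
  [0,0,-0.01,0,1],
  [0,0,-0.03,0,1],
  [0,0,-0.05,0,1],
  [0,0,-0.05,0,1],
  [0,0,-0.03,0,1],
  [0,0,0,0,1],
  [0,0,0,0,1],
])

```text
clock: 4.4
tcp_pos: [0.5386, -0.2568, 0.2748]
tool_rot: [[-0.133, 0.991, -0.001], [0.991, 0.133, 0.0], [0.0, -0.001, -1.0]]
contact_force: [-0.7, 0.7, -4.1]
gripper_width: 0.0286
```

```bash
python3 plan.py .6177 .1578 .27 3.5 12 1
python3 - <<'E'
from workcell import *
import cv2
im=camera('scene'); cv2.imwrite("pics/v2.png",cv2.resize(im[100:300,80:360],None,fx=2.8,fy=2.8,interpolation=cv2.INTER_CUBIC))
E
```

```text
clock 4.4 pos [ 538.6 -256.8  274.8] yaw 7.67 F [-0.7  0.7 -4.1] T [ 0.111  0.028 -0.038] w 28.6 q6 -36.7
[[0.0667,0.0223,0.0008,0.0058,1.0],[0.0669,0.0219,0.0008,0.0058,1.0],[0.067,0.0215,0.0008,0.0058,1.0],[0.0671,0.0211,0.0008,0.0058,1.0],[0.0672,0.0207,0.0008,0.0058,1.0],[0.0674,0.0203,0.0008,0.0058,1.0],[0.0675,0.0198,0.0008,0.0058,1.0],[0.0676,0.0194,0.0008,0.0058,1.0],[0.0677,0.019,0.0008,0.0058,1.0],[0.0678,0.0186,0.0008,0.0058,1.0],[0.068,0.0182,0.0008,0.0058,1.0],[0.0681,0.0178,0.0008,0.0058,1.0]]
```

View pics/v2.png

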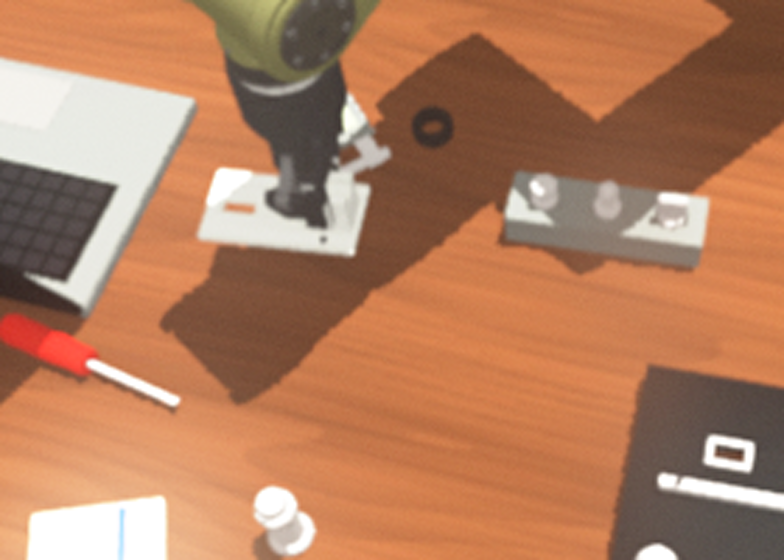

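```bash
cat > hf.py <<'E'
import sys
from h import *
from workcell import *
def hf(tag,z,p0,M=HOLD,searches=(5,4,3,2,2)):
    out=[]
    for c in('top','scene'):
        im=camera(c); cv2.imwrite(f'pics/{tag}_{c}.png',im); cp=camera_params(c)
        p,r,n=fit([(cp,im.min(2).astype(float))],M,p0,z=z,searches=searches); print(c,np.round(p*[1e3,1e3,57.3],2),round(r,2),n)
        v=cv2.resize(im,None,fx=4,fy=4,interpolation=cv2.INTER_CUBIC)
        for x in samples(cp,M,pose(p,z)): cv2.circle(v,tuple(int(round(k*4)) for k in x[:2]+.5),1,(0,255,0),-1)
        u=proj(cp,[[p[0],p[1],z]])[0]*4; x,y=int(u[0]),int(u[1]); cv2.imwrite(f'pics/{tag}_{c}_o.png',v[max(0,y-200):y+200,max(0,x-250):x+250]); out.append(p)
    return out
E
python3 - <<'E'
from hf import *
s=get_state(); t=s['tcp_pos']; a=np.radians(7.67)
p0=(t[0]+np.sin(a)*.0375,t[1]-np.cos(a)*.0375,a)
for p in hf('lift',t[2]-.1909,p0):
    v=p[:2]+np.array([-np.sin(p[2]),np.cos(p[2])])*.0375; d=v-t[:2]; print('vee-tcp in tool y,x',d@[np.cos(a),np.sin(a)],d@[-np.sin(a),np.cos(a)])
E
```

```text
top [ 541.74 -291.3   -11.6 ] 0.55 [40]
scene [ 544.39 -292.08    7.85] 0.26 [108]
vee-tcp in tool y,x 0.010935683036908684 0.0007770015686782212
vee-tcp in tool y,x 0.0009647605699710707 0.0017562272579977592
```

View pics/lift_scene_o.png

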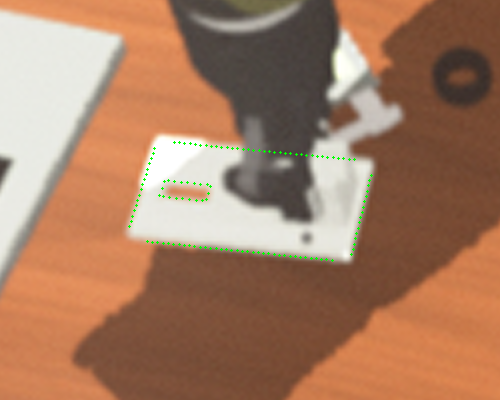

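View pics/lift_top_o.png

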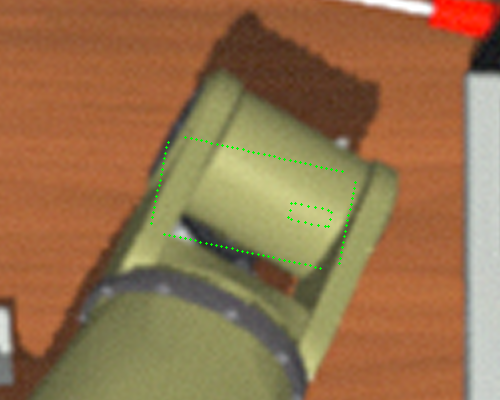

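The holder is level and well clear of the desk, and the scene fit puts it squarely in the jaws. Carrying it over now.

>>> apply_moves([
  [0.03,0.01,0,0.006,1],
  [0.0674,0.022,0,0.006,1],
  [0.0674,0.022,0,0.006,1],
  [0.0674,0.021,0,0.006,1],
  [0.0674,0.021,0,0.006,1],
  [0.0674,0.021,0,0.006,1],
  [0.0674,0.02,0,0.006,1],
  [0.0674,0.02,0,0.006,1],
  [0.0674,0.02,0,0.006,1],
  [0.0674,0.02,0,0.006,1],
])

```text
clock: 5.55
tcp_pos: [0.6038, 0.0713, 0.2744]
tool_rot: [[-0.071, 0.997, -0.002], [0.997, 0.071, -0.0], [0.0, -0.002, -1.0]]
contact_force: [1.0, 0.1, -3.7]
gripper_width: 0.0292
```

>>> apply_moves([
  [0.067,0.02,0,0.006,1],
  [0.06,0.018,0,0.006,1],
  [0.03,0.009,0,0,1],
  [0,0,0,0,1],
  [0,0,0,0,1],
])

```text
clock: 6.05
tcp_pos: [0.6219, 0.1492, 0.2746]
tool_rot: [[-0.059, 0.998, -0.001], [0.998, 0.059, -0.0], [-0.0, -0.001, -1.0]]
contact_force: [-0.5, -0.0, -3.5]
gripper_width: 0.0288
```

```bash
python3 plan.py .6177 .1578 .22 3.5 4 1
python3 - <<'E'
from hf import *
s=get_state(); t=s['tcp_pos']; R=s['tool_rot'];a=np.arctan2(R[1,1],R[0,1])
p0=(t[0]+np.sin(a)*.0375,t[1]-np.cos(a)*.0375,a)
for p in hf('over',t[2]-.1909,p0):
    v=p[:2]+np.array([-np.sin(p[2]),np.cos(p[2])])*.0375; d=v-t[:2]; print('vee-tcp in tool y,x',d@[np.cos(a),np.sin(a)],d@[-np.sin(a),np.cos(a)])
E
```

```text
clock 6.05 pos [621.9 149.2 274.6] yaw 3.36 F [-0.5 -0.  -3.5] T [-0.019  0.021  0.037] w 28.8 q6 6.9
[[0.0044,-0.0018,0.0273,-0.0006,1.0],[0.0044,-0.0018,0.0273,-0.0006,1.0],[0.0044,-0.0018,0.0273,-0.0006,1.0],[0.0044,-0.0018,0.0273,-0.0006,1.0]]
top [625.43 110.59   1.94] 0.28 [69]
scene [623.57 113.04   3.51] 0.25 [131]
vee-tcp in tool y,x 0.0021784464473075206 -0.0013006232205280905
vee-tcp in tool y,x -0.000554075675770503 0.0012641296897759951
```

View pics/over_scene_o.png

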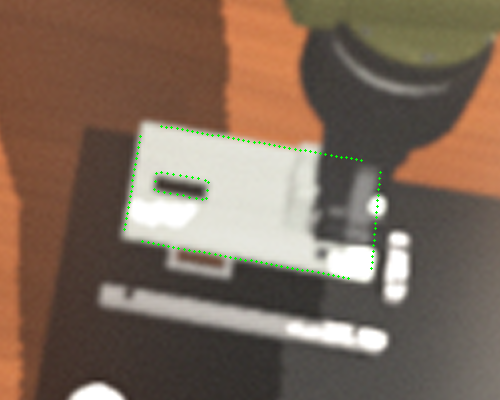

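>>> apply_moves([
  [0.002,-0.003,0.02,0,1],
  [0.002,-0.003,0.03,0,1],
  [0,-0.002,0.03,0,1],
  [0,0,0.018,0,1],
  [0,0,0.006,0,1],
  [0,0,0,0,1],
])

```text
clock: 6.75
tcp_pos: [0.6179, 0.1515, 0.2228]
tool_rot: [[-0.058, 0.998, -0.001], [0.998, 0.058, -0.0], [-0.0, -0.001, -1.0]]
contact_force: [0.1, -0.6, -2.5]
gripper_width: 0.0292
```

```bash
python3 plan.py .6177 .1578 .2149 3.5 1 1
```

```text
clock 6.75 pos [617.9 151.5 222.8] yaw 3.35 F [ 0.1 -0.6 -2.5] T [ 0.036 -0.03   0.022] w 29.2 q6 7.1
[[0.0126,0.0003,0.0158,-0.0025,1.0]]
```

>>> apply_moves([
  [0,0,0.006,0,1],
  [0,0,0.004,0,1],
  [0,0,0.002,0,1],
  [0,0,0.002,0,1],
  [0,0,0,0,1],
])

```text
clock: 7.25
tcp_pos: [0.6179, 0.1515, 0.2163]
tool_rot: [[-0.058, 0.998, -0.0], [0.998, 0.058, 0.0], [0.0, -0.0, -1.0]]
contact_force: [0.7, 0.1, -3.5]
gripper_width: 0.0288
```

>>> apply_moves([
  [0,0,0.001,0,1],
  [0,0,0,0,1],
])

```text
clock: 7.45
tcp_pos: [0.6179, 0.1515, 0.2159]
tool_rot: [[-0.058, 0.998, 0.0], [0.998, 0.058, 0.0], [0.0, 0.0, -1.0]]
contact_force: [0.7, 0.6, -3.5]
gripper_width: 0.0292
```

>>> apply_moves([
  [0,0,0.001,0,1],
  [0,0,0.001,0,1],
  [0,0,0,0,1],
])

```text
clock: 7.75
tcp_pos: [0.6179, 0.1515, 0.215]
tool_rot: [[-0.058, 0.998, 0.0], [0.998, 0.058, 0.0], [0.0, 0.0, -1.0]]
contact_force: [-0.8, -0.5, -1.8]
gripper_width: 0.0294
```

>>> apply_moves([
  [0,0,0.001,0,1],
  [0,0,0,0,1],
])

```text
clock: 7.95
tcp_pos: [0.6179, 0.1515, 0.2149]
tool_rot: [[-0.058, 0.998, 0.0], [0.998, 0.058, 0.0], [0.0, 0.0, -1.0]]
contact_force: [-5.2, -0.6, 4.3]
gripper_width: 0.029
```

>>> apply_moves([
  [0,0,-0.0004,0,1],
  [0,0.002,0,0,1],
  [0,0.002,0,0,1],
  [0,0.002,0,0,1],
  [0,0.002,0,0,1],
])

```text
clock: 8.45
tcp_pos: [0.622, 0.1518, 0.215]
tool_rot: [[-0.058, 0.998, 0.0], [0.998, 0.058, 0.0], [0.0, 0.0, -1.0]]
contact_force: [-4.8, 0.3, 5.0]
gripper_width: 0.029
```

>>> apply_moves([
  [0,0.001,0,0,1],
  [0,0.001,0,0,1],
])

```text
clock: 8.65
tcp_pos: [0.623, 0.1519, 0.2149]
tool_rot: [[-0.058, 0.998, 0.0], [0.998, 0.058, 0.0], [0.0, 0.0, -1.0]]
contact_force: [-4.4, 0.0, 6.1]
gripper_width: 0.0292
```

>>> apply_moves([
  [0,0.001,-0.0004,0,1],
  [0,0.001,0,0,1],
])

```text
clock: 8.85
tcp_pos: [0.624, 0.1519, 0.215]
tool_rot: [[-0.058, 0.998, 0.0], [0.998, 0.058, 0.0], [0.0, 0.0, -1.0]]
contact_force: [-4.0, -0.6, 4.9]
gripper_width: 0.0291
```

>>> apply_moves([
  [0,0.001,-0.0002,0,1],
  [0,0.001,0,0,1],
])

```text
clock: 9.05
tcp_pos: [0.6249, 0.1519, 0.2149]
tool_rot: [[-0.058, 0.998, 0.0], [0.998, 0.058, 0.0], [-0.0, 0.0, -1.0]]
contact_force: [-3.7, 0.1, 5.2]
gripper_width: 0.0287
```

>>> apply_moves([
  [0,0.0008,-0.0006,0,1],
  [0,0.0008,0,0,1],
])

```text
clock: 9.25
tcp_pos: [0.6257, 0.1519, 0.215]
tool_rot: [[-0.058, 0.998, -0.0], [0.998, 0.058, -0.0], [-0.0, -0.0, -1.0]]
contact_force: [-2.3, -0.4, 1.9]
gripper_width: 0.0291
```

>>> apply_moves([
  [0,0.0008,0,0,1],
  [0,0.0008,0,0,1],
])

```text
clock: 9.45
tcp_pos: [0.6265, 0.152, 0.215]
tool_rot: [[-0.058, 0.998, -0.0], [0.998, 0.058, -0.0], [-0.0, -0.0, -1.0]]
contact_force: [-3.0, 0.2, 1.1]
gripper_width: 0.0289
```

>>> apply_moves([
  [0,0.0006,0,0,1],
  [0,0.0006,0,0,1],
])

```text
clock: 9.65
tcp_pos: [0.6271, 0.152, 0.215]
tool_rot: [[-0.058, 0.998, -0.0], [0.998, 0.058, -0.0], [-0.0, -0.0, -1.0]]
contact_force: [-0.9, -0.3, -0.7]
gripper_width: 0.0291
```

>>> apply_moves([
  [0,0.0006,0,0,1],
  [0,0.0006,0,0,1],
])

```text
clock: 9.85
tcp_pos: [0.6277, 0.1521, 0.215]
tool_rot: [[-0.058, 0.998, -0.0], [0.998, 0.058, -0.0], [-0.0, -0.0, -1.0]]
contact_force: [-1.1, -0.2, -1.6]
gripper_width: 0.0286
```

>>> apply_moves([
  [0,0.0006,0,0,1],
  [0,0.0006,0,0,1],
])

```text
clock: 10.05
tcp_pos: [0.6282, 0.1521, 0.215]
tool_rot: [[-0.058, 0.998, -0.001], [0.998, 0.058, -0.0], [-0.0, -0.001, -1.0]]
contact_force: [-4.2, -0.9, -1.8]
gripper_width: 0.0292
```

>>> apply_moves([
  [0,0.0006,0,0,1],
  [0,0,0,0,1],
])

```text
clock: 10.25
tcp_pos: [0.6283, 0.1522, 0.215]
tool_rot: [[-0.059, 0.998, -0.002], [0.998, 0.059, -0.0], [-0.0, -0.002, -1.0]]
contact_force: [-4.7, -0.5, -0.2]
gripper_width: 0.0288
```

```bash
python3 plan.py .6289 .160 .2149 3.5 1 1
```

```text
clock 10.25 pos [628.3 152.2 215. ] yaw 3.36 F [-4.7 -0.5 -0.2] T [-0.158  0.955  0.046] w 28.8 q6 7.0
[[0.0156,0.0021,0.0003,-0.0024,1.0]]
```

>>> apply_moves([
  [0,-0.0004,0,0,1],
  [0.002,0,0,0,1],
  [0.002,0,0,0,1],
  [0.002,0,0,0,1],
  [0.002,0,0,0,1],
])

```text
clock: 10.75
tcp_pos: [0.628, 0.1557, 0.215]
tool_rot: [[-0.058, 0.998, -0.001], [0.998, 0.058, -0.001], [-0.001, -0.001, -1.0]]
contact_force: [-4.9, -4.6, -0.8]
gripper_width: 0.029
```

>>> apply_moves([
  [0.002,0,0,0,1],
  [0.002,0,0,0,1],
  [0.002,0,0,0,1],
  [0,0,0,0,1],
])

```text
clock: 11.15
tcp_pos: [0.6278, 0.1588, 0.215]
tool_rot: [[-0.058, 0.998, -0.001], [0.998, 0.058, -0.001], [-0.001, -0.001, -1.0]]
contact_force: [-4.6, -3.3, -0.2]
gripper_width: 0.0294
```

```bash
python3 plan.py .6289 .160 .2149 3.5 1 1
python3 - <<'E'
from hf import *
s=get_state(); t=s['tcp_pos']; R=s['tool_rot'];a=np.arctan2(R[1,1],R[0,1])
p0=(t[0]+np.sin(a)*.0375,t[1]-np.cos(a)*.0375,a)
for p in hf('slide',.024,p0):
    v=p[:2]+np.array([-np.sin(p[2]),np.cos(p[2])])*.0375; d=v-t[:2]; print('vee-tcp in tool y,x',d@[np.cos(a),np.sin(a)],d@[-np.sin(a),np.cos(a)])
E
```

```text
clock 11.15 pos [627.8 158.8 215. ] yaw 3.34 F [-4.6 -3.3 -0.2] T [-0.591  0.797 -0.004] w 29.4 q6 7.6
[[0.0022,0.0023,0.0002,-0.0026,1.0]]
top [630.06 119.82   1.85] 0.13 [70]
scene [634.46 122.91  -0.82] 0.8 [117]
vee-tcp in tool y,x 0.0009269540196003117 -0.001602557470536247
vee-tcp in tool y,x 0.007243188924284593 0.001140017796867804
```

View pics/slide_scene_o.png

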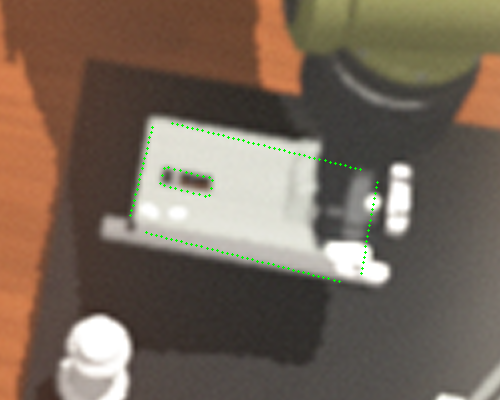

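>>> apply_moves([
  [0.002,-0.0002,0,0,1],
  [0.002,0,0,0,1],
  [0.002,0,0,0,1],
  [0.002,0,0,0,1],
])

```text
clock: 11.65
tcp_pos: [0.6275, 0.1628, 0.215]
tool_rot: [[-0.058, 0.998, -0.001], [0.998, 0.058, -0.001], [-0.001, -0.001, -1.0]]
contact_force: [-4.0, -3.8, -1.0]
gripper_width: 0.0291
```

>>> apply_moves([
  [0.001,0,0,0,1],
  [0.001,0,0,0,1],
])

```text
clock: 11.85
tcp_pos: [0.6275, 0.1638, 0.215]
tool_rot: [[-0.058, 0.998, -0.001], [0.998, 0.058, -0.001], [-0.001, -0.001, -1.0]]
contact_force: [-5.2, -3.7, -0.9]
gripper_width: 0.0293
```

>>> apply_moves([
  [0.001,0,0,0,1],
  [0.001,0,0,0,1],
])

```text
clock: 12.05
tcp_pos: [0.6274, 0.1648, 0.215]
tool_rot: [[-0.058, 0.998, -0.001], [0.998, 0.058, -0.001], [-0.001, -0.001, -1.0]]
contact_force: [-4.3, -3.4, -1.1]
gripper_width: 0.0286
```

>>> apply_moves([
  [0.0008,0,0,0,1],
  [0.0008,0,0,0,1],
])

```text
clock: 12.25
tcp_pos: [0.6274, 0.1656, 0.215]
tool_rot: [[-0.058, 0.998, -0.001], [0.998, 0.058, -0.001], [-0.001, -0.001, -1.0]]
contact_force: [-4.9, -5.0, -0.2]
gripper_width: 0.0291
```

>>> apply_moves([
  [0.0008,0,0,0,1],
  [0.0008,0,0,0,1],
])

```text
clock: 12.45
tcp_pos: [0.6273, 0.1664, 0.215]
tool_rot: [[-0.058, 0.998, -0.001], [0.998, 0.058, -0.001], [-0.001, -0.001, -1.0]]
contact_force: [-4.2, -3.3, -1.1]
gripper_width: 0.0291
```

>>> apply_moves([
  [0.0008,0,0,0,1],
  [0.0004,0,0,0,1],
])

```text
clock: 12.65
tcp_pos: [0.6273, 0.167, 0.215]
tool_rot: [[-0.058, 0.998, -0.001], [0.998, 0.058, -0.001], [-0.001, -0.001, -1.0]]
contact_force: [-4.0, -4.2, -0.4]
gripper_width: 0.029
```

>>> apply_moves([
  [0.0006,0,0,0,1],
  [0.0004,0,0,0,1],
])

```text
clock: 12.85
tcp_pos: [0.6273, 0.1675, 0.215]
tool_rot: [[-0.058, 0.998, -0.001], [0.998, 0.058, -0.001], [-0.001, -0.001, -1.0]]
contact_force: [-4.1, -4.0, -0.6]
gripper_width: 0.0289
```

>>> apply_moves([
  [0.0006,0,0,0,1],
  [0.0004,0,0,0,1],
])

```text
clock: 13.05
tcp_pos: [0.6272, 0.168, 0.215]
tool_rot: [[-0.058, 0.998, -0.001], [0.998, 0.058, -0.001], [-0.001, -0.001, -1.0]]
contact_force: [-4.5, -3.8, -1.6]
gripper_width: 0.0291
```

>>> apply_moves([
  [0.0006,0,0,0,1],
  [0.0004,0,0,0,1],
])

```text
clock: 13.25
tcp_pos: [0.6273, 0.1682, 0.215]
tool_rot: [[-0.058, 0.998, -0.001], [0.998, 0.058, -0.001], [-0.001, -0.001, -1.0]]
contact_force: [-4.0, -7.1, -0.2]
gripper_width: 0.0292
```

>>> apply_moves([
  [0.0006,0,0,0,1],
  [0,0,0,0,1],
])

```text
clock: 13.45
tcp_pos: [0.6273, 0.1683, 0.2151]
tool_rot: [[-0.058, 0.998, -0.001], [0.998, 0.058, -0.001], [-0.001, -0.001, -1.0]]
contact_force: [-4.4, -7.5, -0.4]
gripper_width: 0.0292
```

```bash
python3 plan.py .6289 .160 .2149 3.5 1 1
python3 - <<'E'
from hf import *
for c in ('top','scene'):
    im=camera(c); cv2.imwrite(f'pics/home_{c}.png',im)
a=cv2.imread('pics/home_scene.png')[215:315,300:420]; cv2.imwrite('pics/v3.png',cv2.resize(a,None,fx=6,fy=6,interpolation=cv2.INTER_CUBIC))
E
```

```text
clock 13.45 pos [627.3 168.3 215.1] yaw 3.33 F [-4.4 -7.5 -0.4] T [-1.251  0.787  0.08 ] w 29.2 q6 8.5
[[-0.0169,0.0023,0.0004,-0.0028,1.0]]
```

View pics/v3.png

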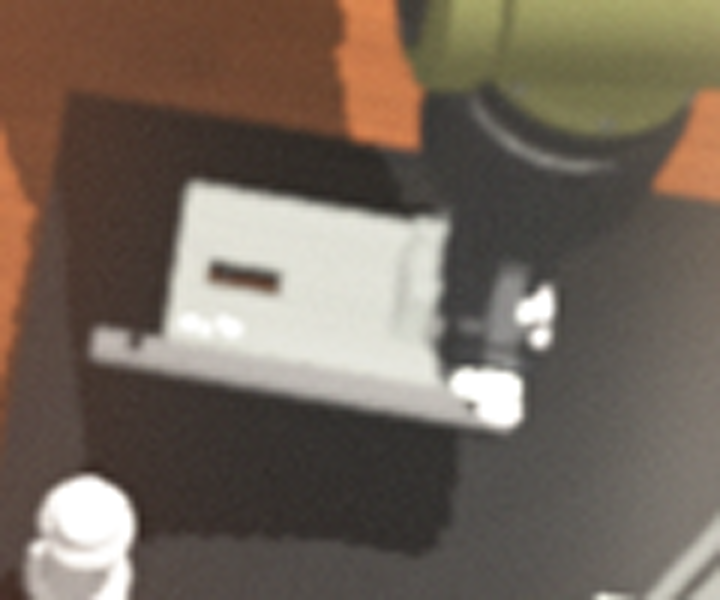

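>>> apply_moves([
  [-0.0004,-0.0003,0,0,1],
  [0,0,0,0,0.7],
  [0,0,0,0,0.4],
  [0,0,0,0,0.2],
  [0,0,0,0,0],
  [0,0,0,0,0],
  [0,0,0,0,0],
])

```text
clock: 14.25
tcp_pos: [0.6272, 0.169, 0.2153]
tool_rot: [[-0.058, 0.998, 0.0], [0.998, 0.058, 0.0], [0.0, 0.0, -1.0]]
contact_force: [0.4, -0.2, 0.9]
gripper_width: 0.0854
```

>>> apply_moves([
  [0,0,-0.02,0,0],
  [0,0,-0.05,0,0],
  [0,0,-0.06,0,0],
  [0,0,-0.06,0,0],
  [-0.05,-0.05,0,0,0],
  [-0.07,-0.05,0,0,0],
  [-0.07,-0.06,0,0,0],
  [-0.07,-0.06,0,0,0],
  [-0.07,-0.06,0,0,0],
  [0,0,0,0,0],
])

```text
clock: 15.25
tcp_pos: [0.4948, -0.0068, 0.3111]
tool_rot: [[-0.055, 0.998, 0.0], [0.998, 0.055, -0.0], [-0.0, 0.0, -1.0]]
contact_force: [1.5, -0.9, -0.9]
gripper_width: 0.0857
```

```bash
python3 - <<'E'
from hf import *
s=get_state(); print(s['clock'],s['tcp_pos'],s['gripper_width'],s['contact_force'])
a=np.radians(3.5); v=np.array([.6273,.1683]); p0=(v[0]+np.sin(a)*.0375,v[1]-np.cos(a)*.0375,a)
for p in hf('rel',.024,p0,searches=(4,3,2,2)):
    w=p[:2]+np.array([-np.sin(p[2]),np.cos(p[2])])*.0375; sl=p[:2]-np.array([-np.sin(p[2]),np.cos(p[2])])*.0375;print('vee',w*1e3,'slot',sl*1e3)
for c in('top','scene'):
    r=masks_of(c,'wing'); print(c,[(d['p'],d['box']) for d in r])
im=cv2.imread('pics/rel_scene.png'); cv2.imwrite('pics/v4.png',cv2.resize(im[150:310,240:400],None,fx=3.7,fy=3.7,interpolation=cv2.INTER_CUBIC))
E
```

```text
15.25 [ 0.49482502 -0.00683316  0.31108335] 0.08572853474251632 [ 1.52742056 -0.87035248 -0.87478429]
top [628.05 128.73   3.34] 0.31 [72]
scene [633.27 131.6    1.03] 0.95 [108]
vee [625.86037125 166.16131976] slot [630.23056466  91.28875196]
vee [632.59877387 169.09588777] slot [633.94949918  94.10805182]
top [(0.22, [61.0, 114.3, 253.0, 220.1])]
scene [(0.52, [316.9, 169.8, 325.8, 178.7])]
```

View pics/v4.png

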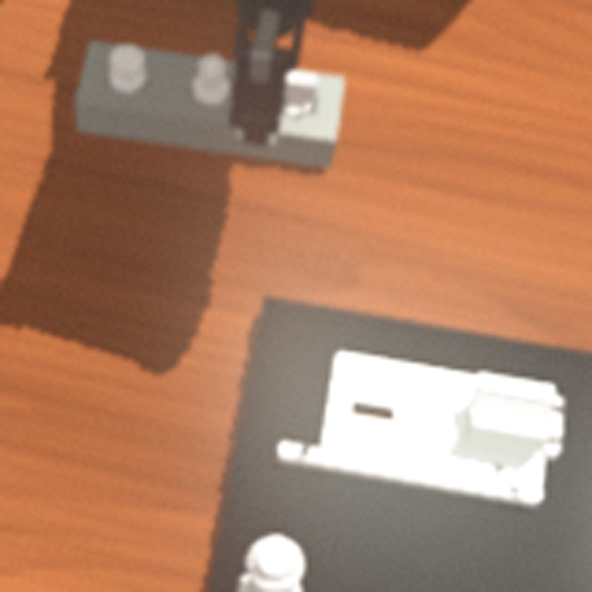

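View pics/rel_scene_o.png

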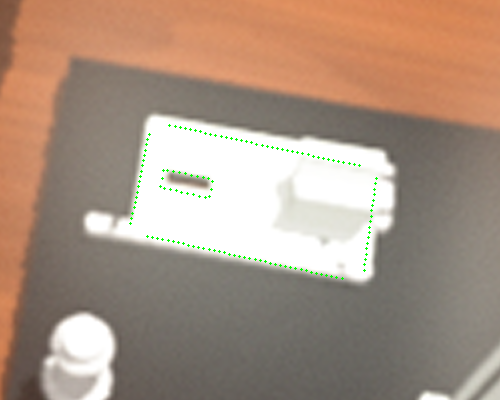

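```bash
python3 - <<'E'
from h import *
from workcell import camera_params
W=[('hull',box(0,0,.009,.026,.039,.063),1)]
for c,f,p0 in(('top','top0',(.4346,.0026,np.radians(4.7))),('scene','scene0',(.4337,.0052,np.radians(4.7)))):
    cp=camera_params(c); im=cv2.imread(f'pics/{f}.png'); g=im.min(2).astype(float)
    uv=proj(cp,pose(p0)(np.array([[0,0,.051],[0,0,.063]]))); print(c,uv)
    v=cv2.resize(im,None,fx=12,fy=12,interpolation=cv2.INTER_CUBIC)
    for pts,col in((box(0,0,.009,.026,.063,.063)[:4],(0,255,0)),(rect(0,0,.009,.026,.039),(0,0,255))):
        u=((proj(cp,pose(p0)(pts))+.5)*12).round().astype(int); cv2.polylines(v,[u.reshape(-1,1,2)],True,col,1)
    a=np.arange(32)*2*np.pi/32; u=((proj(cp,pose(p0)(np.c_[.012*np.cos(a),.012*np.sin(a),0*a+.034]))+.5)*12).round().astype(int); cv2.polylines(v,[u.reshape(-1,1,2)],True,(255,0,0),1)
    x,y=(uv[0]*12).astype(int); cv2.imwrite(f'pics/w_{c}.png',v[y-180:y+180,x-180:x+180])
# slot blob in rel images
for c in('top','scene'):
    cp=camera_params(c); g=cv2.imread(f'pics/rel_{c}.png').min(2).astype(float)
    e=proj(cp,[[.6319,.0934,.03]])[0]; x,y=e.round().astype(int); 
    print(c,e); print(g[y-5:y+6,x-9:x+10].astype(int))
E
cd pics; python3 -c "
import cv2;cv2.imwrite('w.png',cv2.hconcat([cv2.imread('w_top.png'),cv2.imread('w_scene.png')]))"
```

```text
top [[257.20188936 264.90192253]
 [257.01062019 265.03075385]]
scene [[319.81856266 172.93933096]
 [320.20379349 170.016775  ]]
top [225.06605867 190.9069313 ]
[[255 255 255 255 255 255 255 255 255 255 255 255 255 255 255 255 255 255
  255]
 [255 255 255 255 255 255 255 255 255 255 255 255 255 255 255 255 255 255
  255]
 [255 255 255 255 255 255 255 255 255 255 255 255 255 255 255 255 255 255
  255]
 [255 255 255 255 255 255 255 255 255 255 255 255 253 248 255 255 255 255
  255]
 [255 255 255 255 255 228 148 141 143 140 141 135 113 107 214 255 255 255
  255]
 [255 255 255 255 255 205  60  33  50  51  50  45  39  29 195 255 255 255
  255]
 [255 255 255 255 255 213  76  57  79  93 106 105 108 124 231 255 255 255
  255]
 [255 255 255 255 255 251 213 219 231 244 250 251 253 255 255 255 255 255
  255]
 [255 255 255 255 255 255 255 255 255 255 255 255 255 255 255 255 255 255
  255]
 [255 255 255 255 255 255 255 255 255 255 255 255 255 255 255 255 255 255
  255]
 [255 255 255 255 255 255 255 255 255 255 255 255 255 255 255 255 255 255
  255]]
scene [339.63595502 260.36846281]
[[255 255 255 
[... 177 characters left out ...]
 255 255 255 255 255 255 255 255 255 255 255
  255]
 [255 255 255 255 245 234 244 252 255 255 255 255 255 255 255 255 255 255
  255]
 [255 255 255 255 215 147 164 178 195 213 229 240 246 253 255 255 255 255
  255]
 [255 255 255 255 189 119 124 126 123 134 138 153 164 180 209 247 255 255
  255]
 [255 255 255 255 222 168 146 133 124 114 116 112 114 118 145 234 255 255
  255]
 [255 255 255 255 255 255 245 232 221 202 180 160 139 122 136 225 255 255
  255]
 [255 255 255 255 255 255 255 255 255 255 255 254 243 232 225 245 255 255
  255]
 [255 255 255 255 255 255 255 255 255 255 255 255 255 255 255 255 255 255
  255]
 [255 255 255 255 255 255 255 255 255 255 255 255 255 255 255 255 255 255
  255]]
```

View pics/w.png

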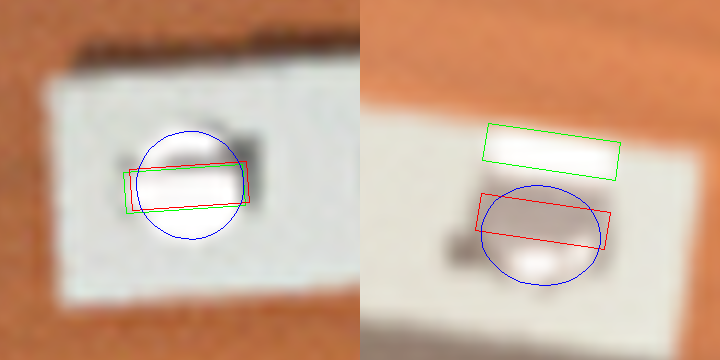

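```bash
python3 plan.py .4345 .0039 .25 4.7 3 0
```

```text
clock 15.45 pos [497.5  -3.5 310.7] yaw 3.38 F [0.5 0.6 0.2] T [ 0.042 -0.022 -0.033] w 85.4 q6 -8.0
[[0.0074,-0.0417,0.0405,-0.0074,0.0],[0.0077,-0.0416,0.0405,-0.0074,0.0],[0.008,-0.0415,0.0405,-0.0074,0.0]]
```

>>> apply_moves([
  [0.0074,-0.0417,0.02,-0.0074,0],
  [0.0077,-0.0416,0.03,-0.0074,0],
  [0.008,-0.0415,0.04,-0.0074,0],
  [0,0,0.03,0,0],
  [0,0,0,0,0],
])

```text
clock: 15.95
tcp_pos: [0.434, 0.0042, 0.249]
tool_rot: [[-0.083, 0.997, -0.003], [0.997, 0.083, 0.0], [0.0, -0.003, -1.0]]
contact_force: [-0.0, 0.7, -0.3]
gripper_width: 0.0857
```

```bash
python3 plan.py .4345 .0039 .216 4.7 3 0
```

```text
clock 15.95 pos [434.    4.2 249. ] yaw 4.77 F [-0.   0.7 -0.3] T [-0.032 -0.024 -0.039] w 85.7 q6 -9.0
[[-0.0002,0.0003,0.022,0.0004,0.0],[-0.0002,0.0003,0.022,0.0004,0.0],[-0.0002,0.0003,0.022,0.0004,0.0]]
```

>>> apply_moves([
  [0,0,0.022,0,0],
  [0,0.001,0.022,0,0],
  [0,0,0.022,0,0],
  [0,0,0,0,0.3],
  [0,0,0,0,0.5],
  [0,0,0,0,0.6],
], grip_force=40)

```text
clock: 16.55
tcp_pos: [0.4347, 0.0034, 0.2175]
tool_rot: [[-0.082, 0.997, 0.001], [0.997, 0.082, -0.0], [-0.0, 0.001, -1.0]]
contact_force: [0.8, -0.9, 0.1]
gripper_width: 0.0445
```

```bash
python3 plan.py .4345 .0039 .216 4.7 1 0
python3 - <<'E'
from workcell import *
import cv2
im=camera('scene'); cv2.imwrite("pics/v5.png",cv2.resize(im[120:220,240:360],None,fx=6,fy=6,interpolation=cv2.INTER_CUBIC))
E
```

```text
clock 16.55 pos [434.7   3.4 217.5] yaw 4.68 F [ 0.8 -0.9  0.1] T [-0.03   0.005 -0.027] w 44.5 q6 -9.1
[[0.001,-0.0002,0.003,-0.0004,0.0]]
```

View pics/v5.png

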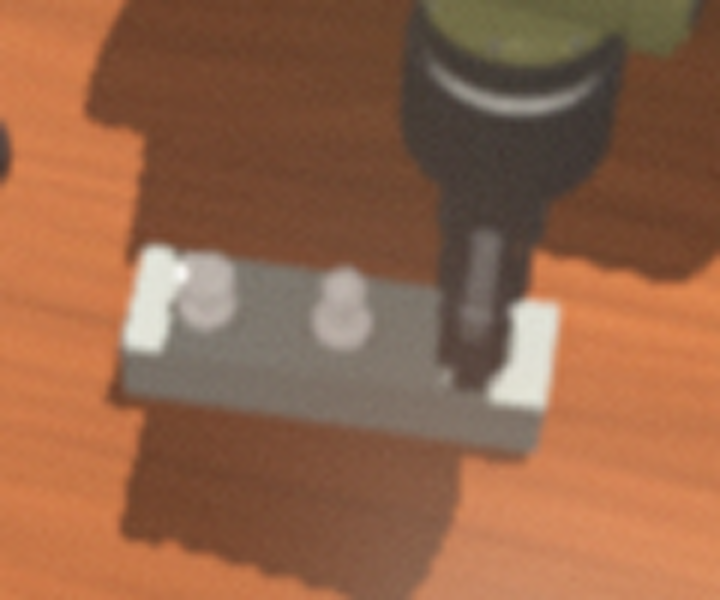

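>>> apply_moves([
  [0.001,0,0.002,0,0.7],
  [0,0,0,0,0.85],
  [0,0,0,0,1],
  [0,0,0,0,1],
  [0,0,0,0,1],
  [0,0,0,0,1],
])

```text
clock: 17.2
tcp_pos: [0.4345, 0.0039, 0.2164]
tool_rot: [[-0.082, 0.997, 0.001], [0.997, 0.082, 0.0], [-0.0, 0.001, -1.0]]
contact_force: [-0.4, 0.4, 5.4]
gripper_width: 0.0078
```

>>> apply_moves([
  [0,0,-0.01,0,1],
  [0,0,-0.03,0,1],
  [0,0,-0.05,0,1],
  [0,0,-0.06,0,1],
  [0,0,-0.03,0,1],
  [0,0,0,0,1],
  [0,0,0,0,1],
])

```text
clock: 17.9
tcp_pos: [0.4342, 0.0039, 0.3056]
tool_rot: [[-0.082, 0.997, -0.0], [0.997, 0.082, -0.0], [0.0, -0.0, -1.0]]
contact_force: [-0.3, -0.2, -1.6]
gripper_width: 0.0082
```

```bash
python3 plan.py .6318 .0932 .3 3.45 7 1
python3 - <<'E'
from workcell import *
import cv2
im=camera('scene'); cv2.imwrite("pics/v6.png",cv2.resize(im[80:200,240:380],None,fx=5,fy=5,interpolation=cv2.INTER_CUBIC))
E
```

```text
clock 17.9 pos [434.2   3.9 305.6] yaw 4.68 F [-0.3 -0.2 -1.6] T [ 0.002 -0.02  -0.059] w 8.2 q6 -9.0
[[0.0208,0.0583,0.0016,0.0029,1.0],[0.021,0.0583,0.0016,0.0029,1.0],[0.0212,0.0582,0.0016,0.0029,1.0],[0.0213,0.0582,0.0016,0.0029,1.0],[0.0215,0.0581,0.0016,0.0029,1.0],[0.0217,0.058,0.0016,0.0029,1.0],[0.0219,0.058,0.0016,0.0029,1.0]]
```

View pics/v6.png

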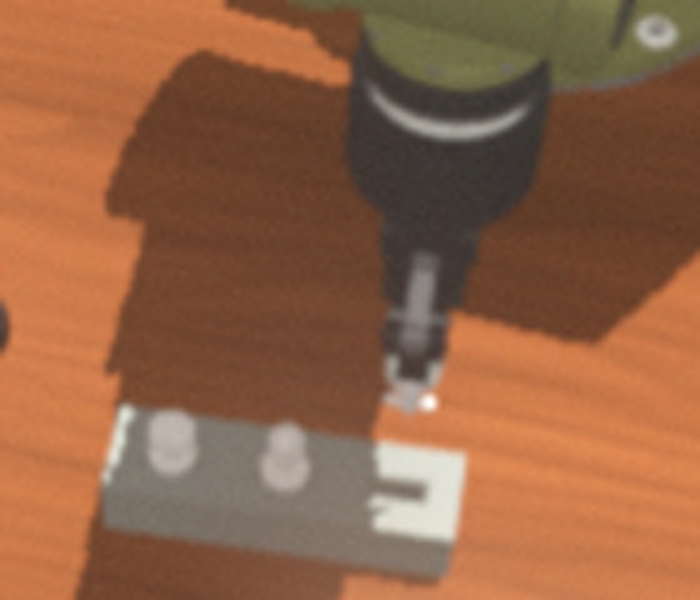

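>>> apply_moves([
  [0.0208,0.058,0,0.003,1],
  [0.021,0.058,0,0.003,1],
  [0.021,0.058,0,0.003,1],
  [0.021,0.058,0,0.003,1],
  [0.0215,0.058,0,0.003,1],
  [0.0217,0.058,0,0.003,1],
  [0.0219,0.058,0.02,0.003,1],
  [0,0,0.04,0,1],
  [0,0,0,0,1],
  [0,0,0,0,1],
])

```text
clock: 18.95
tcp_pos: [0.6313, 0.0927, 0.2752]
tool_rot: [[-0.06, 0.998, -0.002], [0.998, 0.06, -0.0], [-0.0, -0.002, -1.0]]
contact_force: [-0.1, 0.2, -0.6]
gripper_width: 0.0079
```

```bash
python3 plan.py .6318 .0932 .245 3.45 2 1
python3 - <<'E'
from workcell import *
import cv2
for c in('scene','top'):
    im=camera(c); cv2.imwrite(f'pics/ins_{c}.png',im)
    for n in('wing',):
        print(c,[(d['p'],d['box']) for d in masks_of(c,n)])
im=cv2.imread('pics/ins_scene.png'); cv2.imwrite("pics/v7.png",cv2.resize(im[190:310,280:420],None,fx=5,fy=5,interpolation=cv2.INTER_CUBIC))
E
```

```text
clock 18.95 pos [631.3  92.7 275.2] yaw 3.42 F [-0.1  0.2 -0.6] T [-0.064  0.032 -0.034] w 7.9 q6 1.7
[[0.0005,0.0006,0.0302,-0.0003,1.0],[0.0005,0.0006,0.0302,-0.0003,1.0]]
scene []
top []
```

View pics/v7.png

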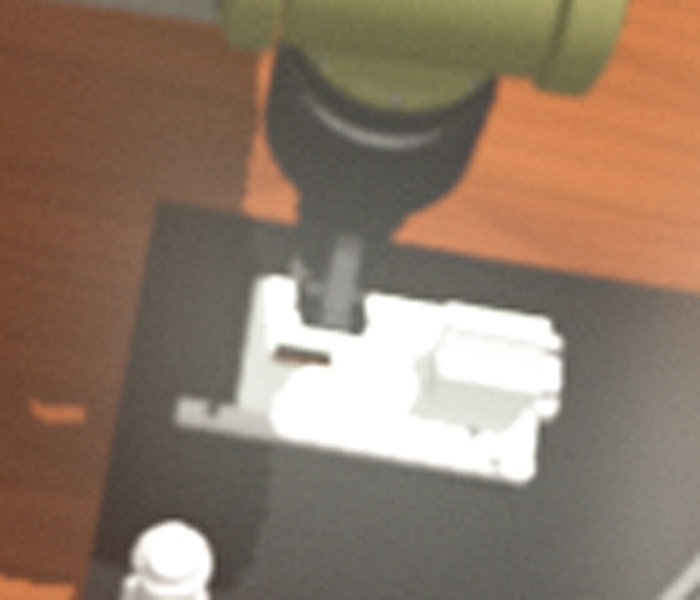

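>>> apply_moves([
  [0.0005,0.0006,0.03,0,1],
  [0.0005,0.0004,0.03,0,1],
  [0,0,0.008,0,1],
  [0,0,0,0,1],
])

```text
clock: 19.55
tcp_pos: [0.6318, 0.0933, 0.2407]
tool_rot: [[-0.06, 0.998, -0.002], [0.998, 0.06, -0.0], [-0.0, -0.002, -1.0]]
contact_force: [0.3, -0.5, 0.2]
gripper_width: 0.008
```

```bash
python3 plan.py .6318 .0932 .238 3.45 1 1
python3 - <<'E'
from workcell import *
import cv2
from h import *
for c in('scene','top'):
    im=camera(c); cv2.imwrite(f'pics/ins2_{c}.png',im)
im=cv2.imread('pics/ins2_scene.png'); cp=camera_params('scene')
v=cv2.resize(im,None,fx=7,fy=7,interpolation=cv2.INTER_CUBIC); x,y=(proj(cp,[[.6318,.0932,.04]])[0]*7).astype(int)
cv2.imwrite("pics/v8.png",v[y-250:y+250,x-300:x+300])
E
```

```text
clock 19.55 pos [631.8  93.3 240.7] yaw 3.42 F [ 0.3 -0.5  0.2] T [ 0.022 -0.025  0.013] w 8.0 q6 1.7
[[-0.0003,-0.0,0.0054,-0.0005,1.0]]
```

View pics/v8.png

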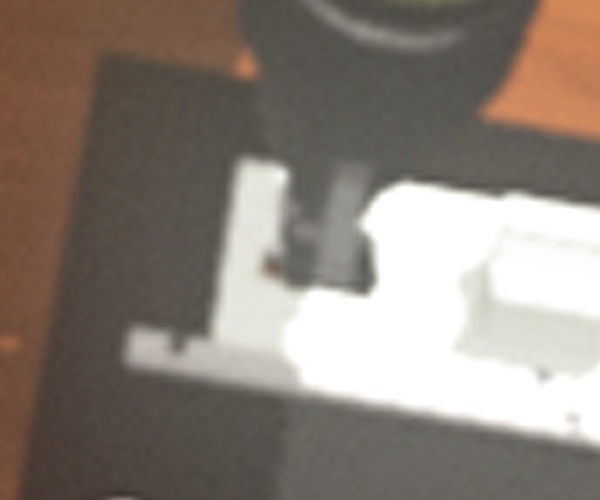

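>>> apply_moves([
  [0,0,0.003,0,1],
  [0,0,0.002,0,1],
  [0,0,0,0,1],
])

```text
clock: 19.95
tcp_pos: [0.632, 0.0934, 0.2397]
tool_rot: [[-0.06, 0.998, 0.0], [0.998, 0.06, 0.0], [0.0, 0.0, -1.0]]
contact_force: [-0.0, -0.5, -0.0]
gripper_width: 0.0079
```

>>> apply_moves([
  [0,0,0.002,0,1],
  [0,0,0.001,0,1],
])

```text
clock: 20.15
tcp_pos: [0.632, 0.0933, 0.2382]
tool_rot: [[-0.06, 0.998, 0.0], [0.998, 0.06, 0.0], [0.0, 0.0, -1.0]]
contact_force: [-0.4, -0.3, -1.1]
gripper_width: 0.0081
```

>>> apply_moves([
  [0,0,0.002,0,1],
  [0,0,0.001,0,1],
])

```text
clock: 20.35
tcp_pos: [0.632, 0.0934, 0.2365]
tool_rot: [[-0.06, 0.998, -0.0], [0.998, 0.06, -0.0], [-0.0, -0.0, -1.0]]
contact_force: [0.2, -0.2, -0.5]
gripper_width: 0.0084
```

>>> apply_moves([
  [0,0,0.002,0,1],
  [0,0,0.001,0,1],
])

```text
clock: 20.55
tcp_pos: [0.632, 0.0934, 0.2351]
tool_rot: [[-0.06, 0.998, -0.0], [0.998, 0.06, 0.0], [0.0, -0.0, -1.0]]
contact_force: [-0.1, 0.9, -0.4]
gripper_width: 0.008
```

>>> apply_moves([
  [0,0,0.002,0,1],
  [0,0,0.001,0,1],
])

```text
clock: 20.75
tcp_pos: [0.632, 0.0934, 0.2335]
tool_rot: [[-0.06, 0.998, -0.0], [0.998, 0.06, 0.0], [0.0, -0.0, -1.0]]
contact_force: [0.2, 0.0, -1.3]
gripper_width: 0.0078
```

>>> apply_moves([
  [0,0,0.002,0,1],
  [0,0,0.001,0,1],
])

```text
clock: 20.95
tcp_pos: [0.632, 0.0934, 0.2321]
tool_rot: [[-0.06, 0.998, -0.0], [0.998, 0.06, 0.0], [0.0, -0.0, -1.0]]
contact_force: [-0.5, 1.1, -0.4]
gripper_width: 0.008
```

>>> apply_moves([
  [0,0,0.002,0,1],
  [0,0,0.001,0,1],
])

```text
clock: 21.15
tcp_pos: [0.632, 0.0934, 0.2306]
tool_rot: [[-0.06, 0.998, -0.0], [0.998, 0.06, 0.0], [0.0, -0.0, -1.0]]
contact_force: [0.5, 0.0, -1.3]
gripper_width: 0.008
```

>>> apply_moves([
  [0,0,0.002,0,1],
  [0,0,0.002,0,1],
  [0,0,0.001,0,1],
])

```text
clock: 21.45
tcp_pos: [0.632, 0.0934, 0.228]
tool_rot: [[-0.06, 0.998, -0.0], [0.998, 0.06, 0.0], [0.0, -0.0, -1.0]]
contact_force: [-0.5, -0.2, -0.2]
gripper_width: 0.0081
```

>>> apply_moves([
  [0,0,0.002,0,1],
  [0,0,0.002,0,1],
  [0,0,0.001,0,1],
])

```text
clock: 21.75
tcp_pos: [0.632, 0.0934, 0.2255]
tool_rot: [[-0.06, 0.998, -0.0], [0.998, 0.06, -0.0], [-0.0, -0.0, -1.0]]
contact_force: [0.3, 0.4, -1.0]
gripper_width: 0.0081
```

>>> apply_moves([
  [0,0,0.002,0,1],
  [0,0,0.002,0,1],
  [0,0,0.001,0,1],
])

```text
clock: 22.05
tcp_pos: [0.632, 0.0934, 0.2231]
tool_rot: [[-0.06, 0.998, -0.0], [0.998, 0.06, -0.0], [0.0, -0.0, -1.0]]
contact_force: [-0.8, -1.0, -0.5]
gripper_width: 0.0079
```

>>> apply_moves([
  [0,0,0.002,0,1],
  [0,0,0.002,0,1],
  [0,0,0.001,0,1],
])

```text
clock: 22.35
tcp_pos: [0.632, 0.0934, 0.2205]
tool_rot: [[-0.06, 0.998, -0.0], [0.998, 0.06, 0.0], [0.0, -0.0, -1.0]]
contact_force: [0.0, -0.2, -1.5]
gripper_width: 0.008
```

>>> apply_moves([
  [0,0,0.002,0,1],
  [0,0,0.002,0,1],
  [0,0,0.001,0,1],
])

```text
clock: 22.65
tcp_pos: [0.632, 0.0934, 0.2181]
tool_rot: [[-0.06, 0.998, -0.0], [0.998, 0.06, 0.0], [0.0, -0.0, -1.0]]
contact_force: [0.1, 0.6, -1.3]
gripper_width: 0.0079
```

>>> apply_moves([
  [0,0,0.002,0,1],
  [0,0,0.002,0,1],
  [0,0,0.001,0,1],
])

```text
clock: 22.95
tcp_pos: [0.632, 0.0934, 0.2155]
tool_rot: [[-0.06, 0.998, -0.0], [0.998, 0.06, 0.0], [0.0, -0.0, -1.0]]
contact_force: [0.1, -0.4, -1.0]
gripper_width: 0.0082
```

>>> apply_moves([
  [0,0,0.002,0,1],
  [0,0,0.002,0,1],
  [0,0,0,0,1],
])

```text
clock: 23.25
tcp_pos: [0.632, 0.0934, 0.2135]
tool_rot: [[-0.06, 0.998, -0.0], [0.998, 0.06, -0.0], [0.0, -0.0, -1.0]]
contact_force: [0.1, 0.6, -0.2]
gripper_width: 0.0085
```

>>> apply_moves([
  [0,0,0.001,0,1],
  [0,0,0,0,1],
])

```text
clock: 23.45
tcp_pos: [0.632, 0.0934, 0.2131]
tool_rot: [[-0.06, 0.998, -0.0], [0.998, 0.06, 0.0], [0.0, -0.0, -1.0]]
contact_force: [0.1, -1.1, -0.5]
gripper_width: 0.0082
```

>>> apply_moves([
  [0,0,0.001,0,1],
  [0,0,0,0,1],
])

```text
clock: 23.65
tcp_pos: [0.632, 0.0934, 0.2126]
tool_rot: [[-0.06, 0.998, -0.0], [0.998, 0.06, 0.0], [0.0, -0.0, -1.0]]
contact_force: [0.7, 0.5, 0.0]
gripper_width: 0.0083
```

>>> apply_moves([
  [0,0,0.0008,0,1],
  [0,0,0,0,1],
])

```text
clock: 23.85
tcp_pos: [0.632, 0.0934, 0.2125]
tool_rot: [[-0.06, 0.998, 0.0], [0.998, 0.06, 0.0], [-0.0, 0.0, -1.0]]
contact_force: [-1.0, -0.3, 2.0]
gripper_width: 0.0081
```

>>> apply_moves([
  [0,0,0.0006,0,1],
  [0,0,0,0,1],
])

```text
clock: 24.05
tcp_pos: [0.632, 0.0934, 0.2125]
tool_rot: [[-0.06, 0.998, 0.0], [0.998, 0.06, -0.0], [-0.0, 0.0, -1.0]]
contact_force: [-3.3, 0.3, 5.5]
gripper_width: 0.0082
```

```bash
cat > tq.py <<'E'
from workcell import *
import numpy as np,sys
n=int(sys.argv[1]) if len(sys.argv)>1 else 6
T=[];F=[]
for i in range(n):
    s=get_state(); T.append(s['ft_torque']); F.append(s['contact_force']); camera('top')
s=get_state(); R=s['tool_rot']
print('clk',round(s['clock'],2),'yaw',round(np.degrees(np.arctan2(R[1,1],R[0,1])),2),'pos',np.round(s['tcp_pos']*1e3,2),'T',np.round(np.mean(T,0),3),'sdTz',round(np.std(T,0)[2],3),'F',np.round(np.mean(F,0),1),'q6',round(s['qpos'][5],1))
E
python3 tq.py 6
```

```text
clk 24.35 yaw 3.43 pos [632.04  93.4  212.44] T [-0.052  0.493  0.017] sdTz 0.023 F [-3.4 -0.4  5.4] q6 1.7
```

>>> apply_moves([
  [0,0,-0.0004,0.05,1],
  [0,0,0,0.07,1],
  [0,0,0,0.07,1],
  [0,0,0,0.07,1],
  [0,0,0,0.07,1],
  [0,0,0,0.07,1],
  [0,0,0,0,1],
])

```text
clock: 25.05
tcp_pos: [0.6321, 0.0934, 0.2125]
tool_rot: [[0.353, 0.936, 0.001], [0.936, -0.353, 0.0], [0.0, 0.001, -1.0]]
contact_force: [-0.2, 0.4, 2.7]
gripper_width: 0.0078
```

```bash
python3 tq.py 6
```

```text
clk 25.35 yaw -20.52 pos [632.14  93.39 212.46] T [ 0.034 -0.096 -0.026] sdTz 0.026 F [0.  0.6 3.2] q6 25.6
```

>>> apply_moves([
  [0,0,0,0.04,1],
  [0,0,0,0.04,1],
])

```text
clock: 25.55
tcp_pos: [0.6321, 0.0934, 0.2125]
tool_rot: [[0.429, 0.903, 0.0], [0.903, -0.429, 0.0], [0.0, 0.0, -1.0]]
contact_force: [0.3, 0.2, 4.7]
gripper_width: 0.008
```

```bash
python3 tq.py 4
```

```text
clk 25.75 yaw -25.29 pos [632.09  93.39 212.45] T [-0.004 -0.028 -0.007] sdTz 0.054 F [ 0.3 -0.2  4.8] q6 30.4
```

>>> apply_moves([
  [0,0,0,0.04,1],
  [0,0,0,0.04,1],
])

```text
clock: 25.95
tcp_pos: [0.6321, 0.0934, 0.2124]
tool_rot: [[0.503, 0.865, 0.0], [0.865, -0.503, 0.0], [0.0, 0.0, -1.0]]
contact_force: [1.2, -0.2, 5.2]
gripper_width: 0.0079
```

```bash
python3 tq.py 4
```

```text
clk 26.15 yaw -30.09 pos [632.08  93.38 212.45] T [ 0.015 -0.009  0.008] sdTz 0.035 F [0.5 0.1 5.3] q6 35.2
```

>>> apply_moves([
  [0,0,0,0.04,1],
  [0,0,0,0.02,1],
])

```text
clock: 26.35
tcp_pos: [0.6321, 0.0934, 0.2125]
tool_rot: [[0.556, 0.831, 0.0], [0.831, -0.556, 0.0], [0.0, 0.0, -1.0]]
contact_force: [-0.1, -0.5, 5.2]
gripper_width: 0.0079
```

```bash
python3 tq.py 4
```

```text
clk 26.55 yaw -33.69 pos [632.08  93.37 212.47] T [ 0.052 -0.    -0.027] sdTz 0.017 F [-0.  -0.1  5.3] q6 38.8
```

>>> apply_moves([
  [0,0,-0.0004,0.04,1],
  [0,0,0,0.02,1],
])

```text
clock: 26.75
tcp_pos: [0.632, 0.0934, 0.2125]
tool_rot: [[0.607, 0.795, 0.0], [0.795, -0.607, 0.0], [0.0, 0.0, -1.0]]
contact_force: [0.1, -0.2, 3.9]
gripper_width: 0.0081
```

```bash
python3 tq.py 4
```

```text
clk 26.95 yaw -37.31 pos [632.02  93.37 212.45] T [0.008 0.017 0.001] sdTz 0.013 F [-0.1  0.2  4. ] q6 42.4
```

>>> apply_moves([
  [0,0,0,0.03,1],
  [0,0,0,0.02,1],
])

```text
clock: 27.15
tcp_pos: [0.632, 0.0934, 0.2125]
tool_rot: [[0.648, 0.762, 0.0], [0.762, -0.648, 0.0], [0.0, 0.0, -1.0]]
contact_force: [-0.0, -0.5, 5.6]
gripper_width: 0.008
```

```bash
python3 tq.py 4
```

```text
clk 27.35 yaw -40.33 pos [632.03  93.36 212.49] T [ 0.018 -0.001  0.022] sdTz 0.033 F [0.1 0.1 5.2] q6 45.4
```

>>> apply_moves([
  [0,0,0,0.03,1],
  [0,0,0,0.02,1],
])

```text
clock: 27.55
tcp_pos: [0.632, 0.0933, 0.2125]
tool_rot: [[0.687, 0.727, 0.0], [0.727, -0.687, 0.0], [0.0, 0.0, -1.0]]
contact_force: [-0.4, -0.6, 5.0]
gripper_width: 0.0083
```

```bash
python3 tq.py 4
```

```text
clk 27.75 yaw -43.33 pos [632.02  93.37 212.44] T [ 0.017  0.023 -0.013] sdTz 0.025 F [0.2 0.1 5. ] q6 48.4
```

>>> apply_moves([
  [0,0,-0.0006,0.03,1],
  [0,0,0,0.02,1],
])

```text
clock: 27.95
tcp_pos: [0.6319, 0.0934, 0.2125]
tool_rot: [[0.724, 0.69, -0.0], [0.69, -0.724, -0.0], [-0.0, -0.0, -1.0]]
contact_force: [0.7, 0.3, 3.4]
gripper_width: 0.0084
```

```bash
python3 tq.py 4
```

```text
clk 28.15 yaw -46.33 pos [631.95  93.35 212.46] T [ 0.006  0.    -0.008] sdTz 0.045 F [-0.   0.1  2.4] q6 51.4
```

>>> apply_moves([
  [0,0,0,0.03,1],
  [0,0,0,0.02,1],
])

```text
clock: 28.35
tcp_pos: [0.6319, 0.0934, 0.2125]
tool_rot: [[0.759, 0.651, -0.0], [0.651, -0.759, -0.0], [-0.0, -0.0, -1.0]]
contact_force: [0.3, 0.8, 0.9]
gripper_width: 0.008
```

```bash
python3 tq.py 4
```

```text
clk 28.55 yaw -49.33 pos [631.96  93.37 212.53] T [ 0.034 -0.009  0.01 ] sdTz 0.009 F [0.2 0.  0.9] q6 54.5
```

>>> apply_moves([
  [0,0,0,0.03,1],
  [0,0,0,0.02,1],
])

```text
clock: 28.75
tcp_pos: [0.6319, 0.0934, 0.2125]
tool_rot: [[0.792, 0.61, -0.0], [0.61, -0.792, 0.0], [-0.0, -0.0, -1.0]]
contact_force: [-0.1, 0.9, 0.2]
gripper_width: 0.0079
```

```bash
python3 tq.py 4
```

```text
clk 28.95 yaw -52.33 pos [631.93  93.39 212.5 ] T [ 0.168  0.088 -0.013] sdTz 0.038 F [-0.   0.7  0.2] q6 57.5
```

>>> apply_moves([
  [0,0,0,0.03,1],
  [0,0,0,0,1],
])

```text
clock: 29.15
tcp_pos: [0.6319, 0.0934, 0.2125]
tool_rot: [[0.811, 0.585, -0.0], [0.585, -0.811, 0.0], [-0.0, -0.0, -1.0]]
contact_force: [-0.5, 0.9, -0.8]
gripper_width: 0.0082
```

```bash
python3 tq.py 5
```

```text
clk 29.4 yaw -54.14 pos [631.94  93.41 212.51] T [ 0.272  0.173 -0.013] sdTz 0.013 F [-0.5  1.5 -1.6] q6 59.3
```

>>> apply_moves([
  [0,0,0,0.03,1],
  [0,0,0,0,1],
])

```text
clock: 29.6
tcp_pos: [0.6319, 0.0934, 0.2125]
tool_rot: [[0.829, 0.559, -0.0], [0.559, -0.829, 0.0], [-0.0, -0.0, -1.0]]
contact_force: [-0.9, 1.9, -2.1]
gripper_width: 0.0079
```

```bash
python3 tq.py 5
```

```text
clk 29.85 yaw -55.95 pos [631.94  93.41 212.52] T [ 0.393  0.24  -0.008] sdTz 0.021 F [-1.1  2.4 -2.6] q6 61.1
```

>>> apply_moves([
  [0,0,0,0.02,1],
  [0,0,0,0,1],
])

```text
clock: 30.05
tcp_pos: [0.632, 0.0934, 0.2125]
tool_rot: [[0.841, 0.541, -0.0], [0.541, -0.841, -0.0], [-0.0, -0.0, -1.0]]
contact_force: [-1.0, 1.7, -3.9]
gripper_width: 0.008
```

```bash
python3 tq.py 5
```

```text
clk 30.3 yaw -57.17 pos [631.96  93.4  212.54] T [0.443 0.259 0.035] sdTz 0.03 F [-1.5  2.1 -4.2] q6 62.3
```

>>> apply_moves([
  [0,0,0.0006,0.02,1],
  [0,0,0,0,1],
])

```text
clock: 30.5
tcp_pos: [0.632, 0.0934, 0.2125]
tool_rot: [[0.852, 0.523, -0.0], [0.523, -0.852, 0.0], [-0.0, -0.0, -1.0]]
contact_force: [-2.2, 2.6, -2.6]
gripper_width: 0.008
```

```bash
python3 tq.py 5
```

```text
clk 30.75 yaw -58.38 pos [632.    93.38 212.48] T [0.454 0.53  0.036] sdTz 0.043 F [-2.9  2.2 -2.1] q6 63.5
```

>>> apply_moves([
  [0,0,0.0002,0.02,1],
  [0,0,0,0,1],
])

```text
clock: 30.95
tcp_pos: [0.632, 0.0934, 0.2125]
tool_rot: [[0.863, 0.505, 0.0], [0.505, -0.863, 0.0], [0.0, 0.0, -1.0]]
contact_force: [-3.5, 2.3, -0.8]
gripper_width: 0.0083
```

```bash
python3 tq.py 5
```

```text
clk 31.2 yaw -59.57 pos [632.04  93.39 212.46] T [0.444 0.689 0.031] sdTz 0.033 F [-3.7  2.3  0.4] q6 64.7
```

>>> apply_moves([
  [0,0,0,0.025,1],
  [0,0,0,0,1],
])

```text
clock: 31.4
tcp_pos: [0.6321, 0.0934, 0.2124]
tool_rot: [[0.876, 0.482, 0.0], [0.482, -0.876, 0.0], [0.0, 0.0, -1.0]]
contact_force: [-3.7, 2.3, 1.6]
gripper_width: 0.0081
```

```bash
python3 tq.py 5
```

```text
clk 31.65 yaw -61.08 pos [632.06  93.39 212.44] T [0.483 0.684 0.035] sdTz 0.014 F [-3.7  2.3  2.4] q6 66.2
```

>>> apply_moves([
  [0,0,0,0.02,1],
  [0,0,0,0,1],
])

```text
clock: 31.85
tcp_pos: [0.6321, 0.0934, 0.2124]
tool_rot: [[0.886, 0.464, 0.0], [0.464, -0.886, 0.0], [0.0, 0.0, -1.0]]
contact_force: [-3.2, 2.8, 3.3]
gripper_width: 0.0082
```

```bash
python3 tq.py 5
```

```text
clk 32.1 yaw -62.28 pos [632.08  93.37 212.42] T [0.496 0.586 0.061] sdTz 0.014 F [-2.7  2.7  4.2] q6 67.4
```

>>> apply_moves([
  [0,0,0,0.02,1],
  [0,0,0,0,1],
])

```text
clock: 32.3
tcp_pos: [0.6321, 0.0934, 0.2124]
tool_rot: [[0.895, 0.446, 0.0], [0.446, -0.895, 0.0], [0.0, 0.0, -1.0]]
contact_force: [-2.4, 3.4, 4.4]
gripper_width: 0.0079
```

```bash
python3 tq.py 5
```

```text
clk 32.55 yaw -63.48 pos [632.08  93.37 212.45] T [0.544 0.513 0.105] sdTz 0.023 F [-2.6  2.7  5.2] q6 68.6
```

>>> apply_moves([
  [0,0,-0.0006,0.015,1],
  [0,0,0,0,1],
])

```text
clock: 32.75
tcp_pos: [0.632, 0.0934, 0.2124]
tool_rot: [[0.902, 0.432, 0.0], [0.432, -0.902, 0.0], [0.0, 0.0, -1.0]]
contact_force: [-0.4, 2.5, 1.8]
gripper_width: 0.0081
```

```bash
python3 tq.py 6
```

```text
clk 33.05 yaw -64.38 pos [632.05  93.39 212.46] T [0.632 0.032 0.105] sdTz 0.021 F [0.2 2.9 0.8] q6 69.5
```

>>> apply_moves([
  [0,0,0,0.015,1],
  [0,0,0,0,1],
])

```text
clock: 33.25
tcp_pos: [0.632, 0.0934, 0.2125]
tool_rot: [[0.909, 0.417, 0.0], [0.417, -0.909, 0.0], [0.0, -0.0, -1.0]]
contact_force: [0.5, 2.5, -0.9]
gripper_width: 0.0079
```

```bash
python3 tq.py 6
```

```text
clk 33.55 yaw -65.28 pos [632.02  93.38 212.47] T [ 0.72  -0.22   0.126] sdTz 0.027 F [ 1.3  3.2 -1.7] q6 70.4
```

>>> apply_moves([
  [0,0,0.0002,0.015,1],
  [0,0,0,0,1],
])

```text
clock: 33.75
tcp_pos: [0.632, 0.0934, 0.2125]
tool_rot: [[0.915, 0.403, -0.0], [0.403, -0.915, -0.0], [-0.0, -0.0, -1.0]]
contact_force: [0.8, 4.0, -1.4]
gripper_width: 0.0079
```

```bash
python3 tq.py 8
```

```text
clk 34.15 yaw -66.18 pos [631.99  93.39 212.46] T [ 0.739 -0.116  0.123] sdTz 0.045 F [ 1.   4.1 -1.6] q6 71.3
```

>>> apply_moves([
  [0,0,0,0.015,1],
  [0,0,0,0,1],
])

```text
clock: 34.35
tcp_pos: [0.632, 0.0934, 0.2124]
tool_rot: [[0.921, 0.389, -0.0], [0.389, -0.921, 0.0], [-0.0, -0.0, -1.0]]
contact_force: [0.4, 4.8, -2.2]
gripper_width: 0.0081
```

```bash
python3 tq.py 8
```

```text
clk 34.75 yaw -67.08 pos [631.98  93.38 212.43] T [ 0.774 -0.014  0.164] sdTz 0.028 F [ 0.5  4.1 -2.1] q6 72.2
```

>>> apply_moves([
  [0,0,0.0001,0.015,1],
  [0,0,0,0,1],
])

```text
clock: 34.95
tcp_pos: [0.632, 0.0934, 0.2124]
tool_rot: [[0.927, 0.374, -0.0], [0.374, -0.927, 0.0], [-0.0, -0.0, -1.0]]
contact_force: [-0.8, 4.1, -1.2]
gripper_width: 0.0078
```

```bash
python3 tq.py 10
```

```text
clk 35.45 yaw -67.98 pos [631.99  93.38 212.46] T [0.79  0.21  0.184] sdTz 0.027 F [-1.   4.2 -0.7] q6 73.1
```

>>> apply_moves([
  [0,-0.0002,0,0,1],
  [0,0,0,0,0.9],
  [0,0,0,0,0.8],
  [0,0,0,0,0.7],
  [0,0,0,0,0.7],
  [0,0,0,0,0.7],
])

```text
clock: 36.05
tcp_pos: [0.632, 0.0933, 0.2125]
tool_rot: [[0.927, 0.375, 0.0], [0.375, -0.927, -0.0], [0.0, 0.0, -1.0]]
contact_force: [-0.7, -0.5, 0.2]
gripper_width: 0.0258
```

>>> apply_moves([
  [0,0,-0.01,0,0.7],
  [0,0,-0.03,0,0.7],
  [0,0,-0.05,0,0.7],
  [0,0,-0.06,0,0.7],
  [-0.06,0,-0.06,0,0.7],
  [-0.09,0,0,0,0.7],
  [-0.09,0,0,0,0.7],
  [-0.09,0,0,0,0.7],
  [-0.09,0,0,0,0.7],
  [0,0,0,0,0.7],
])

```text
clock: 37.05
tcp_pos: [0.4337, 0.0137, 0.3182]
tool_rot: [[0.927, 0.374, -0.001], [0.374, -0.927, -0.0], [-0.001, -0.0, -1.0]]
contact_force: [1.3, -0.1, -0.2]
gripper_width: 0.0259
```

```bash
python3 - <<'E'
from hf import *
s=get_state(); print(s['clock'],s['tcp_pos'],s['gripper_width'],s['contact_force'])
for c in('scene','top'):
    im=camera(c); cv2.imwrite(f'pics/end_{c}.png',im); cp=camera_params(c)
    v=cv2.resize(im,None,fx=7,fy=7,interpolation=cv2.INTER_CUBIC)
    u=proj(cp,[[.632,.0934,.047]])[0]*7; x,y=u.astype(int)
    for yaw,col in((-68,(0,255,0)),):
        q=((proj(cp,pose((.632,.0934,np.radians(yaw)))(rect(0,0,.009,.026,.059)))+.5)*7).round().astype(int); cv2.polylines(v,[q.reshape(-1,1,2)],True,col,1)
    cv2.imwrite(f'pics/e_{c}.png',v[y-250:y+250,x-190:x+210])
cv2.imwrite('pics/e.png',cv2.hconcat([cv2.imread('pics/e_scene.png'),cv2.imread('pics/e_top.png')]))
E
```

```text
37.05 [0.43371116 0.01374713 0.31819541] 0.02587018499649678 [ 1.30181527 -0.12154188 -0.17518275]
```

View pics/e.png

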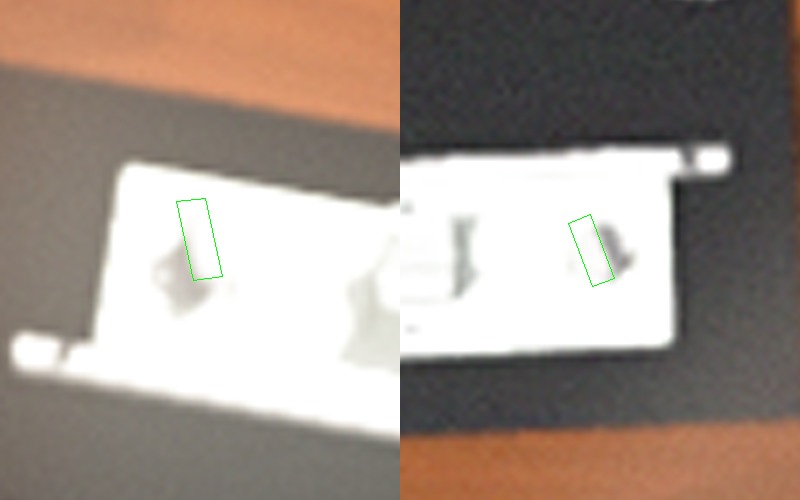

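```bash
python3 - <<'E'
from h import *
from workcell import *
cp=camera_params('top')
for f in('rel_top','end_top'):
    p,r,n=fit([(cp,cv2.imread(f'pics/{f}.png').min(2).astype(float))],HOLD[:1],(.628,.1287,.058),z=.024,searches=(3,2,2)); print(f,np.round(p*[1e3,1e3,57.3],2),round(r,2),n)
a=cv2.imread('pics/top0.png');b=cv2.imread('pics/end_top.png'); cv2.imwrite('pics/cmp.png',b)
E
```

```text
rel_top [627.71 128.98   3.19] 0.25 [56]
end_top [627.74 128.93   3.14] 0.26 [55]
```

View pics/cmp.png

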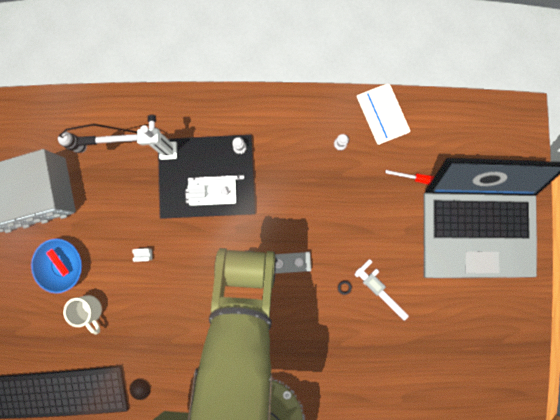

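View pics/end_scene.png

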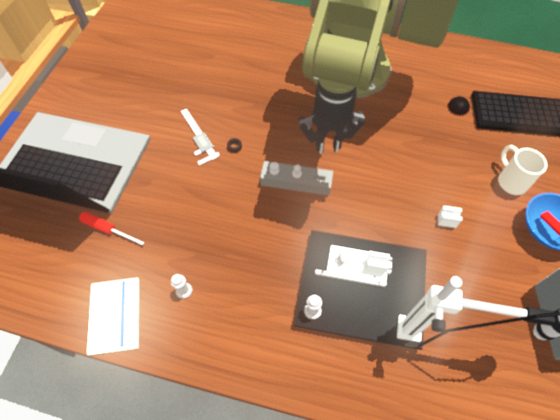

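The holder sits home at about (360,265) in the scene view and has not moved since I released it. The wing has turned, the bystanders are where they were, and the gripper is clear of everything. Handing in.

```bash
python3 -c "
from workcell import *
print(job_done())"
```

```text
the job is handed in; nothing more can be done
None
```

The vee-block holder is mounted and clamped on the stand, and the job is handed in at about 37 s. No verdict was reported.

- **Holder:** I set it on the plate and slid it by feel to the fence (about 5 N) and the end stop (about 7.5 N). I then released it. Top-view fits before and after clamping agree to under 0.1 mm.
- **Thumbscrew:** It went through both slots without resistance, with the collar touching down at the expected height. I turned it clockwise 71 degrees; torque began to rise after about 65 degrees. I stopped at 0.184 N m, averaged over 10 readings with an uncertainty of about 0.01, which is inside the 0.17 to 0.22 firm range. I then let go and backed the gripper clear.
- **Other things on the desk:** The last pictures show the bystanders in place. The arm partly hides the rack in the top view.

**What did not agree or was not checked:**
- The two cameras differed by 2.5 to 4 mm in y. I used their mean and the feel of the contacts.
- A scene-camera fit of the holder, once it lay against the white fence, failed and I discarded it.
- I did not measure the clamping force after letting go. The final pictures were too overexposed to see the wing itself; its shadow was consistent with it being turned.

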